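# Put the potato cultures away under the growth light

## Robot

A 6-joint arm with a two-finger parallel gripper is mounted at the origin on the work surface. World frame = base frame: x ahead of the robot, y to its left, z up, the work surface at z = 0. Lengths are in m, angles in rad, forces in N, time in s.
With the tool pointing down it reaches from about 0.375 to 0.9 m from the base axis. Payload 3.1 kg.
Tool frame: the origin (TCP) lies midway between the tips of the shut fingers; the grasp point (between the pads) lies pinch_z behind it (pinch_z is the distance from the TCP to the grasp point, in m); y points along the fingers, z is the direction in which the jaws open and shut, and the axes are right-handed (so a half turn about y gives the same grasp; the last joint's range is limited). The gripper opens to 87 mm and grips with 3 to 60 N. Pads are 19 mm wide; open, the fingers measure 117 mm over their backs; the gripper's body (75 mm by 190 mm) begins 51 mm behind the grasp point.
Start: joints at [1.052, 0.527, 1.433, -0, 1.181, -0.178], TCP at [0.209, 0.589, 0.223] pointing down, gripper open.
Joint ranges: [-3.08, 3.08], [-0.75, 2.2], [0.22, 2.44], [-1.43, 4.57], [0, 2.65], [-2.85, 2.85]. Speed limits (rad/s): [2.79, 2.79, 3.14, 3.14, 3.14, 3.14].

## Interface

Orientations are given as a unit quaternion [x, y, z, w].
In Python, from rig import get_obs, camera, hand_in, pinch_z gives the robot as it stands. The module is installed in compiled form; this text tells all that it offers.
- The arm moves only by the tool arm_command, never from a script. Its argument "plan" is a list of rows, each a list of 2 entries, a list of its own where there are three numbers: the shift along the world's x, y, z in units of 25 mm (1.0 is 25 mm), then the turn about the world's z in units of 5 degrees (1.0 is 5 degrees). A call has 1 to 5 rows; each row is the pose to reach, as a shift and turn from the pose commanded when the call began; what a row does not reach only later rows make up. A row lasts 1/10 s, in which the tool goes at most 50 mm and 8.59 degrees, less where a joint would pass 70% of its speed; a pose out of reach is approached as far as the arm can. A call with a gripper value outside its range is refused whole. "fingers" is the opening, from -1 (shut) to 1 (fully open), set as the call begins (left out, the last holds). The fingers move at their own pace and stop on an object; "force" is the grip in N (left out, the last holds). Time passes only in rows, so rows that repeat a pose let the fingers close. It gives the time, the measured TCP pose, the force and the opening at its end, in the units of the state.
- get_obs(): the state, without advancing time (a new reading comes with each control period).
- camera(name): name is "side" or "top"; returns a dict with "pixels" (384x512x3 uint8, red, green, blue), "camera_matrix" (3x3 intrinsics, pixels), "distortion" ([k1, k2, p1, p2, k3] as OpenCV has them; the pictures are not rectified), "R" (3x3) and "t" (3): a world point X has camera coordinates R X + t. Camera axes: x right, y down, z forward; pixel columns grow to the right and rows downward; lengths in m; the calibration is good to about 2 mm. A picture is of the moment at which its call begins. There is no depth.
- hand_in(): hands the job in, once; it reports no verdict.
The state is a dict: "time": time; "q": joint angles; "joint_velocities": joint speeds; "joint_torque": joint torques, N m; "position": TCP position; "tool_rot": TCP orientation; "ft_force": force on the tool from outside, world axes, zero at the start; "moment": the same for the moment, N m; "grip_width": finger opening in m.
Only numpy, scipy, OpenCV 4.12 (cv2) and the standard library are available. Lean on these libraries where they do the work, as an engineer would, in place of code of your own. Each camera call takes 0.05 s, during which the arm holds its last target.

## Task

Put today's potato cultures away under the growth light: stand every square plate from the caddy on edge in the wire rack, shoots up, fully down and centred front to back, with at least one empty slot between neighbours so that light reaches them all, and stack all the small round dishes flat and neatly centred on the round steel plate. When all of that is in place, turn the light's dimmer clockwise all the way up. Let no square plate topple over, and leave the bottle, the tuber tray and the two large dishes where they are.

Things in the scene. Friction and masses are not known exactly. Their poses are not given: they have to be found in the camera images.
- rack: fixed wire rack on a white base tray; origin at the centre of the tray's underside, z up; tray 130 mm (x) by 214 mm (y). Nine steel wire hoops (4 mm wire, tops 56 mm above the bench, 68 mm wide in x) stand 23 mm apart along y, at y = -92 to +92 mm. A light panel, 78 mm high, 16 mm thick, runs along the -x side, its lit face at x = -66 mm
- rack_floor (a point): centre of the rack's floor, 12 mm above the bench, axes as the rack's. The hoops form eight slots, 19 mm clear, centred at y = -80.5, -57.5, -34.5, -11.5, 11.5, 34.5, 57.5 and 80.5 mm; a slot takes one plate, its thickness along y; fully down, the plate's centre is 50 mm above this point
- caddy: fixed grey carrying caddy, 122 mm (x) by 199 mm (y); origin at the centre of its underside, z up; floor 5 mm thick; five 6 mm cross walls, 55 mm high, 48.4 mm apart along y, make four bays 42 mm wide in which the square plates lean; end walls in x 40 mm high
- plate1: square culture plate 1 (all alike; may be absent): clear, 100 x 100 x 15 mm, 85 g, pale gel and green shoots inside; origin at its centre, y axis through the thickness, z axis in the plate towards the shoots' end. Starts on edge in a caddy bay, shoots up, leaning 30 degrees with its top to the caddy's +y; its top edge is free to pinch across the thickness
- plate2: square culture plate 2 (all alike; may be absent): clear, 100 x 100 x 15 mm, 85 g, pale gel and green shoots inside; origin at its centre, y axis through the thickness, z axis in the plate towards the shoots' end. Starts on edge in a caddy bay, shoots up, leaning 30 degrees with its top to the caddy's +y; its top edge is free to pinch across the thickness
- plate3: square culture plate 3 (all alike; may be absent): clear, 100 x 100 x 15 mm, 85 g, pale gel and green shoots inside; origin at its centre, y axis through the thickness, z axis in the plate towards the shoots' end. Starts on edge in a caddy bay, shoots up, leaning 30 degrees with its top to the caddy's +y; its top edge is free to pinch across the thickness
- plate4: square culture plate 4 (all alike; may be absent): clear, 100 x 100 x 15 mm, 85 g, pale gel and green shoots inside; origin at its centre, y axis through the thickness, z axis in the plate towards the shoots' end. Starts on edge in a caddy bay, shoots up, leaning 30 degrees with its top to the caddy's +y; its top edge is free to pinch across the thickness
- dish1: small round culture dish number 1 (all alike, may be absent): clear lidded disc, diameter 60 mm, 15 mm high, about 30 g, lying flat on the bench; origin at the centre of its underside, z axis up
- dish2: small round culture dish number 2 (all alike, may be absent): clear lidded disc, diameter 60 mm, 15 mm high, about 30 g, lying flat on the bench; origin at the centre of its underside, z axis up
- dish3: small round culture dish number 3 (all alike, may be absent): clear lidded disc, diameter 60 mm, 15 mm high, about 30 g, lying flat on the bench; origin at the centre of its underside, z axis up
- stand_top (a point): centre of the upper face of the round steel carrier plate for the dish stack: fixed, diameter 90 mm, 8 mm high, lying on the bench
- dimmer_box: fixed white dimmer box of the growth light, 80 x 80 x 36 mm; origin at the centre of its underside; the dimmer knob stands in the middle of its top
- dimmer_grip (a point): point on the knob's axis where to pinch it, 73 mm above the bench, 7 mm below the top of its bar grip. The bar is 40 mm long, 14 mm wide, 32 mm high; this frame turns with the knob: x along the bar, z up; pinch across the bar, along y
- dimmer (a joint): dimmer knob angle in rad: 0 = off, grows as it is turned clockwise seen from above, 1.4 = full, at its stop; light friction, stays where it is left
- reagent_bottle: bystander: glass bottle with white cap, diameter 64 mm, 120 mm high, origin at the centre of its underside
- tuber_tray: bystander: white tray 150 x 110 mm holding two potato tubers, up to about 60 mm high, origin at the centre of its underside
- big_dishes: bystander: two large round dishes one on the other, diameter 90 mm, 30 mm high in all, origin at the centre of the underside
Not all that is in view belongs to the job. Several things look just like the part that bears stand_top: the one meant starts farthest to the robot's left.

How it is judged:
By the outcome, as a careful person would: the job done as asked, in the order asked, and still so for the second after the job is handed in, with the robot touching nothing.
Of plate1, plate2, plate3, plate4 only 3 to 4 are there at a start; the rules pass over those that are not, and their reading is None.
Of dish1, dish2, dish3 only 2 to 3 are there at a start; the rules pass over those that are not, and their reading is None.
At some moment in a run one of dish1, dish2, dish3 may be knocked a few centimetres aside while the robot is not near it.
It also fails if it takes over 210 s, if anything falls off the work surface, if the arm or the gripper's body presses on something with over 40 N, if the wrist force passes 120 N, or if a joint passes its speed limit or range.

## Working session

There is one attempt and no reset: what is moved stays moved. The work goes in short steps, Python scripts to look and compute and a tool call to move; the robot and the scene stay as the last step left them, time stands still between calls to the robot, and variables do not carry over. Pictures are saved under pics/ and viewed, and the job is handed in when it is done.

Besides the shell and the picture viewer there is one more tool, called after "Call:" by a JSON object that holds its "name" and its "arguments". arm_command: Moves the arm, as the interface text tells. Its arguments: {"type":"object","properties":{"plan":{"type":"array"},"fingers":{"type":"number"},"force":{"type":"number"}},"required":["plan"]}

```bash
mkdir -p pics; ls; python3 - <<'E'
from rig import get_obs, camera, pinch_z
import cv2
print(pinch_z)
o=get_obs(); print(o)
for n in("side","top"):
    c=camera(n); cv2.imwrite(f"pics/{n}0.png",cv2.resize(c["pixels"][:,:,::-1],None,fx=1.5,fy=1.5,interpolation=cv2.INTER_CUBIC))
    print(n,c["camera_matrix"],c["distortion"],c["R"],c["t"])
E
```

```text
pics
0.0187
{'time': 0.0, 'q': array([ 1.05146382e+00,  5.28516079e-01,  1.43391170e+00, -3.84970915e-05,
        1.18138880e+00, -1.78500340e-01]), 'joint_velocities': array([-8.90038139e-04, -1.12120257e-05,  3.66086903e-04, -8.03230750e-04,
        3.18068730e-05, -1.07882501e-03]), 'joint_torque': array([ 1.00039630e-03, -4.40045929e+01, -1.76590794e+01,  6.34349557e-02,
        5.81026229e-02, -1.45355639e-04]), 'position': array([0.2085287 , 0.58840017, 0.22153798]), 'tool_rot': array([ 0.69760748, -0.12017175,  0.11965778, -0.69612108]), 'ft_force': array([-0.71576106,  0.36659864,  0.60441293]), 'moment': array([ 0.07422615, -0.05460692,  0.03949859]), 'grip_width': 0.08700525169141521}
side [[374.81481584   0.         256.56034024]
 [  0.         374.81481584 189.67836984]
 [  0.           0.           1.        ]] [-0.0801503  0.         0.         0.         0.       ] [[-0.90979339 -0.41479774 -0.01479272]
 [-0.29402534  0.66923439 -0.68240343]
 [ 0.2929592  -0.61649669 -0.73082607]] [0.52868927 0.22058299 0.86979463]
top [[405.08082797   0.         256.25993664]
 [  0.         405.08082797 188.93138772]
 [  0.           0.           1.        ]] [0.04996267 0.         0.         0.         0.        ] [[ 0.00580761 -0.99965274 -0.02570334]
 [-0.98420393 -0.0011659  -0.17703463]
 [ 0.17694319  0.02632548 -0.98386893]] [0.01696646 0.57158459 1.07537704]
```

View pics/top0.png

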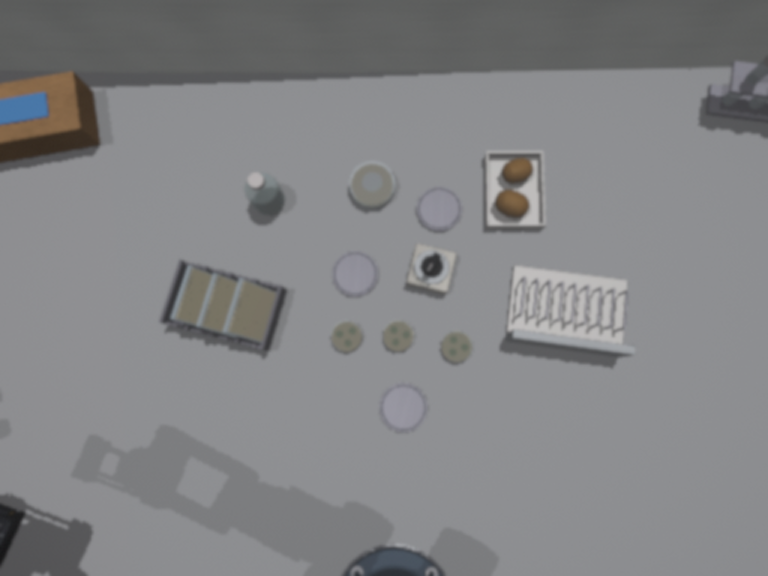

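View pics/side0.png

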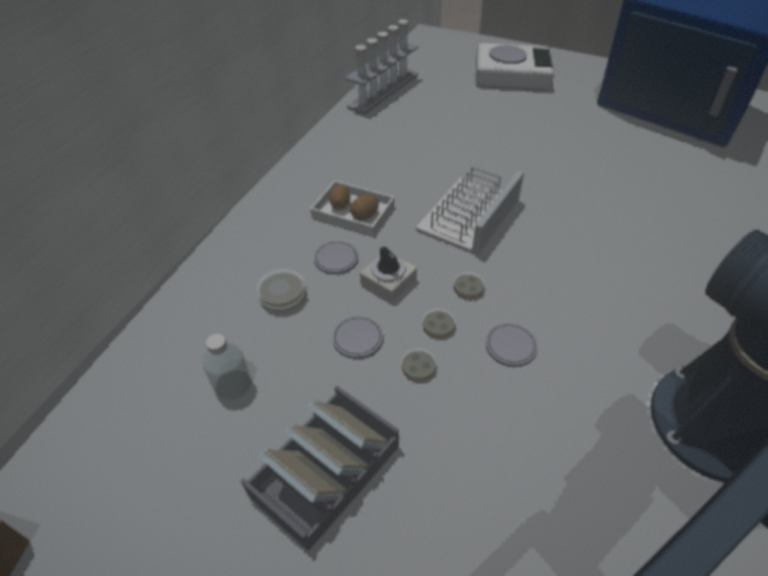

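```bash
cat > h.py <<'E'
import numpy as np, cv2
from rig import get_obs, camera
def snap(n,tag,crops={}):
    c=camera(n); np.savez(f"pics/{n}_{tag}.npz",**c)
    return c
def load(n,tag): return dict(np.load(f"pics/{n}_{tag}.npz"))
def crop(c,x0,y0,x1,y1,name,s=None):
    im=c["pixels"][y0:y1,x0:x1,::-1]
    s=s or min(800/(x1-x0),600/(y1-y0))
    im=cv2.resize(im,None,fx=s,fy=s,interpolation=cv2.INTER_CUBIC)
    # ticks every 10 px
    for x in range((x0//10+1)*10,x1,10):
        cv2.line(im,(int((x-x0+.5)*s),0),(int((x-x0+.5)*s),6 if x%50 else 14),(0,0,255),1)
        if x%20==0: cv2.putText(im,str(x),(int((x-x0+.5)*s)-10,24),0,.4,(0,0,255),1)
    for y in range((y0//10+1)*10,y1,10):
        cv2.line(im,(0,int((y-y0+.5)*s)),(6,int((y-y0+.5)*s)),(0,0,255),1)
        if y%20==0: cv2.putText(im,str(y),(8,int((y-y0+.5)*s)+4),0,.4,(0,0,255),1)
    cv2.imwrite(f"pics/{name}.png",im)
def proj(c,X):
    X=np.asarray(X,float).reshape(-1,3)
    r,_=cv2.Rodrigues(c["R"])
    p,_=cv2.projectPoints(X,r,c["t"],c["camera_matrix"],c["distortion"]); return p[:,0]
def ray(c,uv):
    n=cv2.undistortPoints(np.array([[uv]],float),c["camera_matrix"],c["distortion"])[0,0]
    R=c["R"]; o=-R.T@c["t"]; d=R.T@np.array([n[0],n[1],1]); return o,d/np.linalg.norm(d)
def atz(c,uv,z):
    o,d=ray(c,uv); return o+d*(z-o[2])/d[2]
def tri(c1,u1,c2,u2):
    o1,d1=ray(c1,u1);o2,d2=ray(c2,u2)
    A=np.stack([d1,-d2],1); s=np.linalg.lstsq(A,o2-o1,rcond=None)[0]
    p=o1+d1*s[0];q=o2+d2*s[1]; return (p+q)/2,np.linalg.norm(p-q)
E
python3 - <<'E'
from h import *
t=snap("top","a"); s=snap("side","a")
crop(t,100,165,200,240,"t_cad"); crop(s,155,250,275,370,"s_cad")
crop(t,325,165,430,245,"t_rack"); crop(s,270,105,355,170,"s_rack")
crop(t,205,120,325,295,"t_mid"); 
crop(s,200,150,370,270,"s_mid")
E
```

```text
(no output)
```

View pics/t_cad.png

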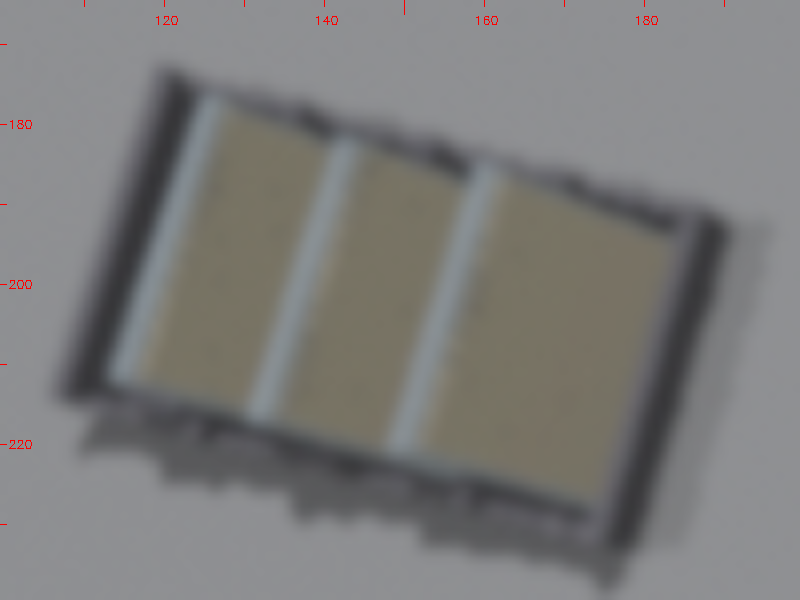

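View pics/s_cad.png

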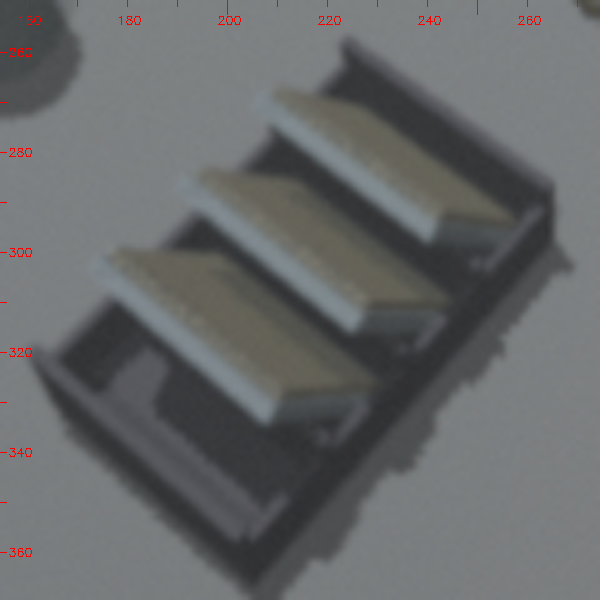

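View pics/t_rack.png

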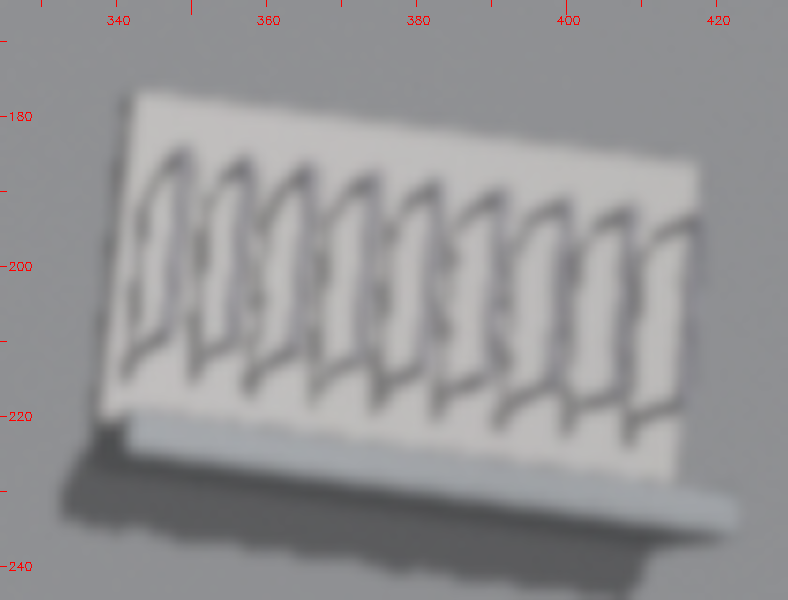

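View pics/s_rack.png

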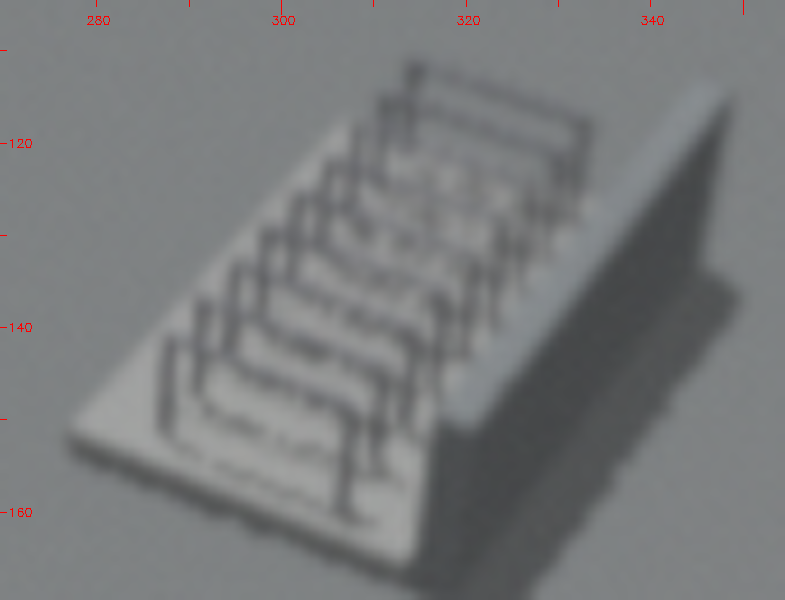

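View pics/t_mid.png

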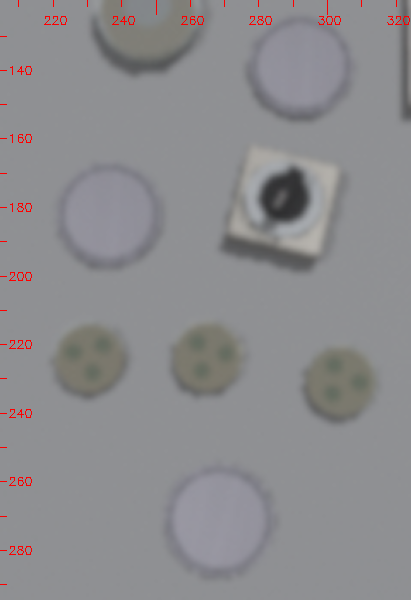

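View pics/s_mid.png

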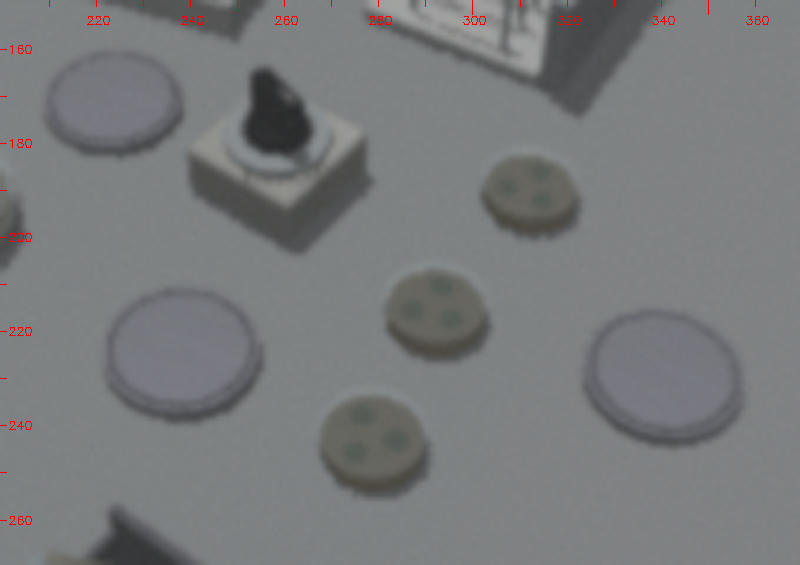

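```bash
cat > fit.py <<'E'
from h import *
from scipy.optimize import least_squares
t=load("top","a"); s=load("side","a")
def T(p,X):
    x,y,a=p; X=np.asarray(X,float); c,sn=np.cos(a),np.sin(a)
    return np.stack([x+c*X[:,0]-sn*X[:,1],y+sn*X[:,0]+c*X[:,1],X[:,2]],1)
def fit(Xt,ut,Xs,us,p0):
    def f(p):
        r=[]
        if len(ut): r.append((proj(t,T(p,Xt))-ut).ravel())
        if len(us): r.append((proj(s,T(p,Xs))-us).ravel())
        return np.concatenate(r)
    r=least_squares(f,p0,loss='soft_l1'); return r.x,f(r.x)
# rack
Xt=[[.034,.092,.054],[.034,-.092,.054],[-.034,.092,.054],[-.034,-.092,.054],[.065,.107,.012],[.065,-.107,.012]]
ut=np.array([[349,184.5],[417.5,193.5],[347,209.5],[415.5,218],[342.5,176.5],[417.5,186]])
Xs=[[.034,.092,.054],[-.034,.092,.054],[.034,-.092,.054],[-.034,-.092,.054],[.065,.107,.012]]
us=np.array([[288,141],[307.5,149],[314.5,111.5],[333,118],[277.5,150]])
if __name__=="__main__":
    np.set_printoptions(precision=4,suppress=True)
    for a in((Xt,ut,Xs,us),(Xt,ut,[],[]),([],[],Xs,us)):
        p,r=fit(*a,[.6,-.25,-.1]); print("rack",p,np.round(r.reshape(-1,2),1).tolist())
    ys=[-.0726,-.0242,.0242]
    Xc=[];uc=[]
    d={2:[[126,177],[114.5,212]],1:[[143,182],[132,216.5]],0:[[160.5,186],[149.5,220.5]]}
    for i in d:
        y=ys[i]-.021+.0566
        Xc+=[[.05,y,.0953],[-.05,y,.0953]]; uc+=d[i]
    p,r=fit(Xc,np.array(uc),[],[],[.6,.3,-.2]); print("cad",p,np.round(r.reshape(-1,2),1).tolist())
E
python3 fit.py
```

```text
rack [ 0.5371 -0.3245 -0.1319] [[0.4, 0.3], [0.2, 0.1], [-0.0, -0.4], [0.4, 0.3], [-0.2, -0.2], [0.9, 0.0], [-0.1, 0.8], [0.3, 0.4], [-0.3, 0.3], [-0.1, 0.1], [-1.1, 1.5]]
rack [ 0.5372 -0.3238 -0.1289] [[0.1, 0.4], [-0.1, -0.0], [-0.3, -0.3], [0.2, 0.2], [-0.5, -0.1], [0.6, -0.1]]
rack [ 0.5374 -0.3276 -0.1414] [[0.0, 0.1], [0.2, -0.3], [0.2, -0.2], [0.2, -0.3], [-1.0, 0.6]]
cad [ 0.5336  0.3232 -0.2491] [[0.1, -0.3], [-0.1, 0.4], [0.3, -1.0], [-0.1, 0.4], [-0.0, -0.6], [-0.1, 1.0]]
```

```bash
cat > fit2.py <<'E'
from fit import *
from scipy.ndimage import map_coordinates
np.set_printoptions(precision=4,suppress=True)
def hoops():
    P=[]
    for y in np.arange(-4,5)*.023:
        P+=[[x,y,.054] for x in np.linspace(-.034,.034,15)]
        P+=[[sx*.034,y,z] for sx in(-1,1) for z in np.linspace(.016,.054,10)]
    return np.array(P)
H=hoops()
def cost(p,cs,off=(0,0)):
    v=0
    for c in cs:
        g=cv2.GaussianBlur(c["pixels"].mean(2),(0,0),.6)
        u=proj(c,T(p,H)); v+=map_coordinates(g,[u[:,1],u[:,0]],order=3).mean()
    return v
from scipy.optimize import minimize
for nm,cs in(("both",[t,s]),("top",[t]),("side",[s])):
    best=None
    for dy in(-.003,0,.003):
        r=minimize(cost,[.537,-.3245+dy,-.132],args=(cs,),method="Nelder-Mead",options=dict(initial_simplex=[[.537,-.3245+dy,-.132],[.540,-.3245+dy,-.132],[.537,-.3215+dy,-.132],[.537,-.3245+dy,-.12]],xatol=1e-5,fatol=1e-4))
        if best is None or r.fun<best.fun: best=r
    print(nm,best.x,best.fun)
    if nm=="both":
        for n,c,b in(("t",t,(325,165,430,245)),("s",s,(270,105,355,170))):
            crop(c,*b,"ov_"+n); im=cv2.imread(f"pics/ov_{n}.png"); sc=im.shape[1]/(b[2]-b[0])
            for u in proj(c,T(best.x,H)): cv2.circle(im,tuple(int(k) for k in (u-[b[0],b[1]]+.5)*sc),1,(0,0,255),-1)
            cv2.imwrite(f"pics/ov_{n}.png",im)
E
python3 fit2.py
```

```text
both [ 0.5369 -0.3246 -0.1347] 262.8346013353166
top [ 0.5368 -0.3244 -0.134 ] 145.77908060833374
side [ 0.537  -0.3251 -0.1364] 117.01250174516682
```

```bash
cat > fit3.py <<'E'
from fit import *
from scipy.ndimage import map_coordinates
from scipy.optimize import minimize
np.set_printoptions(precision=4,suppress=True)
def plateface(yo):  # top face grid in caddy frame, plate offset per plate
    P=[]
    for k in np.linspace(0.1,.9,5):
        y=yo-.021+.0631-k*.013; z=.0916+k*.0075
        P+=[[x,y,z] for x in np.linspace(-.048,.048,25)]
    return P
S=np.array(sum([plateface(y) for y in(-.0726,-.0242,.0242)],[]))
def cost(p,cs):
    v=0
    for c in cs:
        g=c["pixels"].astype(float); g=g[:,:,2]-g[:,:,0]
        u=proj(c,T(p,S)); v-=map_coordinates(g,[u[:,1],u[:,0]],order=3).mean()
    return v
W=[]
for x in(-.061,.061):
  for y in(-.0995,.0995): W+=[[x,y,.055],[x,y,.0]]
for nm,cs in(("top",[t]),("side",[s]),("both",[t,s])):
    r=minimize(cost,[.5336,.3232,-.249],args=(cs,),method="Nelder-Mead",options=dict(initial_simplex=[[.5336,.3232,-.249],[.537,.3232,-.249],[.5336,.326,-.249],[.5336,.3232,-.24]],xatol=1e-5,fatol=1e-4))
    print(nm,r.x,r.fun)
for n,c,b in(("t",t,(100,165,200,240)),("s",s,(155,250,275,370))):
    crop(c,*b,"ovc_"+n); im=cv2.imread(f"pics/ovc_{n}.png"); sc=im.shape[1]/(b[2]-b[0])
    for Q,col in((S[::6],(0,0,255)),(np.array(W),(0,255,0))):
        for u in proj(c,T(r.x,Q)): cv2.circle(im,tuple(int(k) for k in (u-[b[0],b[1]]+.5)*sc),2,col,-1)
    cv2.imwrite(f"pics/ovc_{n}.png",im)
E
python3 fit3.py
```

```text
top [ 0.5336  0.3237 -0.2488] -7.170439782107791
side [ 0.5336  0.326  -0.2501] -9.933212981809612
both [ 0.5337  0.3244 -0.2491] -16.426626325532112
```

View pics/ov_s.png

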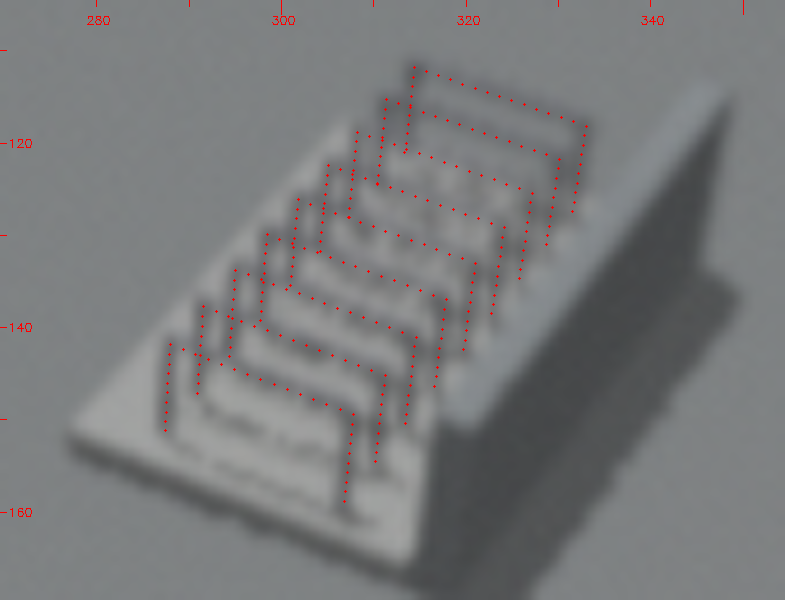

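```bash
python3 -c "
import cv2,numpy as np
a=cv2.imread('pics/ovc_t.png');b=cv2.imread('pics/ovc_s.png')
a=cv2.resize(a,(450,338));b=cv2.resize(b,(340,338));cv2.imwrite('pics/ovc.png',np.hstack([a,b]))"
```

```text
(no output)
```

View pics/ovc.png

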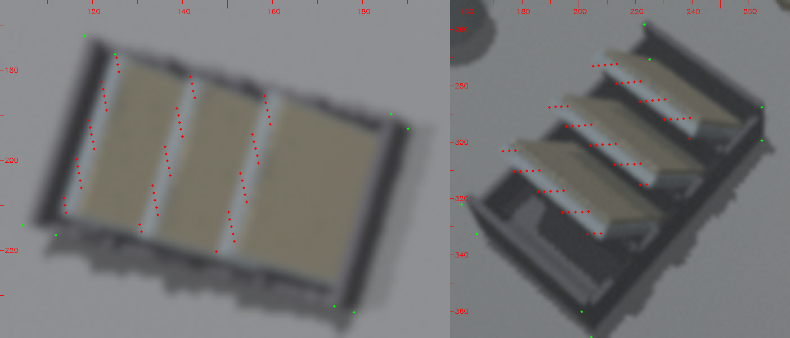

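```bash
cat > fit4.py <<'E'
from fit import *
import sys
from scipy.ndimage import map_coordinates
from scipy.optimize import minimize
np.set_printoptions(precision=4,suppress=True)
A=np.linspace(0,2*np.pi,73)[:-1]
def chan(c,k):
    g=c["pixels"].astype(float); return (g[:,:,0]-g[:,:,2]) if k=="dish" else (g[:,:,2]/2+g[:,:,0]/2-g[:,:,1])
def circ(c,p,r,z,k):
    def cost(p):
        v=0
        for rr,w in((.8*r,1),(.9*r,1),(1.12*r,-1),(1.2*r,-1)):
            P=np.stack([p[0]+rr*np.cos(A),p[1]+rr*np.sin(A),0*A+z],1)
            u=proj(c,P); v+=w*map_coordinates(chan(c,k),[u[:,1],u[:,0]],order=1).mean()
        return -v
    x0=np.array(p[:2])
    r=minimize(cost,x0,method="Nelder-Mead",options=dict(initial_simplex=[x0,x0+[.005,0],x0+[0,.005]],xatol=1e-5,fatol=1e-5)); return r.x,r.fun
def both(tt,ss,p,r,z,k): return circ(tt,p,r,z,k)+circ(ss,p,r,z,k)
if __name__=="__main__":
    for n,uv in(("stand",(236,182)),("alt1",(292,139.5)),("alt2",(268,271))):
        print(n,both(t,s,atz(t,uv,.008),.045,.008,"stand"))
    for uv in((231,224.5),(264,224),(303.5,231.5)): print("dish",both(t,s,atz(t,uv,.015),.03,.015,"dish"))
    print("tri stand", tri(t,(236,182),s,(238,222.5)))
    crop(t,262,155,312,205,"t_dim"); crop(s,230,155,290,210,"s_dim")
E
python3 fit4.py
python3 -c "
import cv2,numpy as np
a=cv2.imread('pics/t_dim.png');b=cv2.imread('pics/s_dim.png')
a=cv2.resize(a,(390,390));b=cv2.resize(b,(400,390));cv2.imwrite('pics/dim.png',np.hstack([a,b]))"
```

```text
stand (array([0.5993, 0.0789]), np.float64(-7.266156830795957), array([0.599, 0.077]), np.float64(-6.530893769752547))
alt1 (array([ 0.7299, -0.0859]), np.float64(-7.2274624560719385), array([ 0.7307, -0.0866]), np.float64(-6.089064675918221))
alt2 (array([ 0.3477, -0.0146]), np.float64(-7.65769454753297), array([ 0.3482, -0.0163]), np.float64(-5.760701329810842))
dish (array([0.4768, 0.0917]), np.float64(-25.3546623352552), array([0.4757, 0.0976]), np.float64(-21.499426500518116))
dish (array([ 0.4785, -0.0057]), np.float64(-25.59378138742283), array([0.477 , 0.0004]), np.float64(-20.536390262041966))
dish (array([ 0.4588, -0.1145]), np.float64(-24.038223720481113), array([ 0.4574, -0.1083]), np.float64(-20.03257625580503))
tri stand (array([0.5984, 0.0785, 0.0158]), np.float64(0.0005742352277420202))
```

View pics/dim.png

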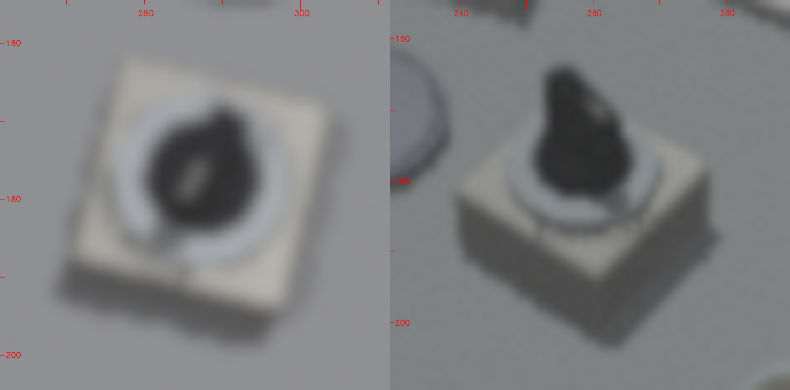

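```bash
cat > fit5.py <<'E'
from fit import *
from scipy.optimize import minimize
np.set_printoptions(precision=4,suppress=True)
A=np.linspace(0,2*np.pi,49)[:-1]
def soft(c,parts,b,ss=8):
    x0,y0,x1,y1=b; m=np.zeros(((y1-y0)*ss,(x1-x0)*ss),np.uint8)
    for P in parts:
        u=(proj(c,P)-[x0,y0]+.5)*ss
        h=cv2.convexHull(np.round(u*16).astype(np.int32)); cv2.fillConvexPoly(m,h,255,shift=4)
    m=cv2.resize(m,(x1-x0,y1-y0),interpolation=cv2.INTER_AREA)
    return cv2.GaussianBlur(m/255.,(0,0),.8)
def cyl(x,y,r,z0,z1): return np.concatenate([np.stack([x+r*np.cos(A),y+r*np.sin(A),0*A+z],1) for z in(z0,z1)])
def box(x,y,a,lx,ly,z0,z1):
    return np.concatenate([T((x,y,a),[[sx*lx/2,sy*ly/2,z] for sx in(-1,1) for sy in(-1,1)]) for z in(z0,z1)])
def match(img,m):  # residual after affine fit of intensity
    M=np.stack([m.ravel(),np.ones(m.size)],1); k,_,_,_=np.linalg.lstsq(M,img.ravel(),rcond=None)
    return ((M@k-img.ravel())**2).mean()
def bb(c,X,pad=8):
    u=proj(c,X); return (*np.floor(u.min(0)-pad).astype(int),*np.ceil(u.max(0)+pad).astype(int))
def nm(f,x0,d):
    x0=np.array(x0,float); sx=[x0]+[x0+np.eye(len(x0))[i]*d[i] for i in range(len(x0))]
    return minimize(f,x0,method="Nelder-Mead",options=dict(initial_simplex=sx,xatol=1e-5,fatol=1e-5))
def dish(cs,p,z0=0,k="dish",r=.03,h=.015):
    def ch(c):
        g=c["pixels"].astype(float); return g[:,:,0]-g[:,:,2] if k=="dish" else (g[:,:,2]+g[:,:,0])/2-g[:,:,1]
    out=[]
    B=[bb(c,cyl(p[0],p[1],r,z0,z0+h)) for c in cs]
    f=lambda q,I: sum(match(ch(cs[i])[B[i][1]:B[i][3],B[i][0]:B[i][2]],soft(cs[i],[cyl(q[0],q[1],r,z0,z0+h)],B[i])) for i in I)
    for I in ([0],[1],[0,1]):
        R=nm(lambda q:f(q,I),p[:2],[.004,.004]); out.append(np.r_[R.x,R.fun])
    return np.array(out)
if __name__=="__main__":
    for p in((.477,.092),(.478,-.004),(.4585,-.112)): print("dish",dish([t,s],p))
    print("stand",dish([t,s],(.599,.078),k="stand",r=.045,h=.008))
    # dimmer
    B=[(262,155,312,205),(230,155,290,210)]
    cs=[t,s]
    def img(c,b): 
        g=c["pixels"][b[1]:b[3],b[0]:b[2]].max(2).astype(float); return np.minimum(g,110)
    def f(q,I):
        x,y,a,rd,zd=q
        return sum(match(img(cs[i],B[i]),soft(cs[i],[box(x,y,a,.04,.014,.04,.080),cyl(x,y,rd,.036,zd)],B[i])) for i in I)
    for I in([0,1],[0],[1]):
        res=[]
        for a0 in np.radians([-80,-50,-20,10,40,70]):
            R=nm(lambda q:f(q,I),[.628,-.06,a0,.018,.046],[.004,.004,.2,.002,.004]); res.append((R.fun,R.x))
        res.sort(key=lambda e:e[0]); print(I,res[0],res[1])
    def g(q,I):
        return sum(match(np.minimum((cs[i]["pixels"].astype(float)[:,:,0]-cs[i]["pixels"].astype(float)[:,:,2])[B[i][1]:B[i][3],B[i][0]:B[i][2]],50),soft(cs[i],[box(*q,.08,.08,0,.036)],B[i])) for i in I)
    fb=lambda q:((proj(t,box(*q,.08,.08,.036,.036)[:4])-np.array([[298,193.5],[271.5,188],[303,167.5],[277.5,162]])[[1,0,3,2]])**2).sum()
    for qs in([[1,0,3,2]],):
        pass
    P=np.array([atz(t,u,.036) for u in((277.5,162),(303,167.5),(298,193.5),(271.5,188))]); print("box",P.mean(0),P)
E
python3 fit5.py
```

```text
dish [[0.4774 0.0922 2.4783]
 [0.4769 0.0934 5.4336]
 [0.4773 0.0924 7.952 ]]
dish [[ 0.4789 -0.0053  2.0947]
 [ 0.4785 -0.004   4.4152]
 [ 0.4787 -0.0051  6.6047]]
dish [[ 0.4594 -0.1148  2.218 ]
 [ 0.4585 -0.1142  3.4303]
 [ 0.459  -0.1147  5.6777]]
stand [[0.6003 0.0786 0.2027]
 [0.6011 0.0746 0.3272]
 [0.6006 0.077  0.6069]]
[0, 1] (np.float64(130.27216052199503), array([ 0.6061, -0.0683,  2.4904,  0.0166,  0.0578])) (np.float64(130.73865480141453), array([ 0.6058, -0.068 , -0.6051,  0.0163,  0.0545]))
[0] (np.float64(23.92043097967189), array([ 0.6049, -0.0676, -0.5244,  0.0168,  0.0614])) (np.float64(24.178203091992085), array([ 0.6045, -0.0677, -0.5365,  0.0166,  0.0668]))
[1] (np.float64(103.50765231807829), array([ 0.6071, -0.0705,  2.4331,  0.0166,  0.0562])) (np.float64(103.67291758879182), array([ 0.6073, -0.0709, -0.7367,  0.0167,  0.0546]))
box [ 0.6067 -0.0687  0.036 ] [[ 0.6523 -0.0407  0.036 ]
 [ 0.6362 -0.1128  0.036 ]
 [ 0.5614 -0.0978  0.036 ]
 [ 0.577  -0.0236  0.036 ]]
```

```bash
cat > nav.py <<'E'
import numpy as np, sys
from rig import get_obs
from scipy.spatial.transform import Rotation as Ro
RACK=(.5369,-.3246,-.1347); CAD=(.5337,.3242,-.249)
def W(f,x,y):
    c,s=np.cos(f[2]),np.sin(f[2]); return np.array([f[0]+c*x-s*y,f[1]+s*x+c*y])
def jaw():
    o=get_obs(); R=Ro.from_quat(o["tool_rot"]).as_matrix(); z=R[:,2]; a=np.degrees(np.arctan2(z[1],z[0]))
    return o,a,R
def go(x,y,z,jawdeg):
    o,a,R=jaw(); d=(np.array([x,y,z])-o["position"])/.025; t=(jawdeg-a+90)%180-90
    print("t %.2f pos %s jaw %.2f grip %.4f F %s q6 %.2f tilt %s | shift %s turn %.2f"%(o["time"],np.round(o["position"],4),a,o["grip_width"],np.round(o["ft_force"],1),o["q"][5],np.round(R[:,1],3),np.round(d,2),t/5))
E
python3 - <<'E'
from nav import *
y0=-.0726-.021
p=W(CAD,0,y0+.0525); print(p); go(p[0],p[1],.13,90+np.degrees(CAD[2])); 
for yy in (0,.0484,.0968):
  print(W(CAD,0,y0+yy+.0525),W(CAD,0,y0+yy+.0075))
for yy in (-80.5,-11.5,57.5): print(W(RACK,0,yy/1000))
E
```

```text
[0.52357152 0.28436755]
t 0.20 pos [0.2086 0.5887 0.2219] jaw 70.48 grip 0.0874 F [ 0.  -0.2 -0.5] q6 -0.18 tilt [-0.001 -0.001 -1.   ] | shift [ 12.6  -12.17  -3.68] turn 1.05
[0.52357152 0.28436755] [0.51248195 0.24075538]
[0.53549897 0.33127486] [0.5244094  0.28766269]
[0.54742643 0.37818218] [0.53633685 0.33457   ]
[ 0.52608941 -0.4043708 ]
[ 0.53535563 -0.33599583]
[ 0.54462185 -0.26762085]
```

Call:
{"name": "arm_command", "arguments": {"plan": [[[12.6,-12.2,-1.5],1.05],[[12.6,-12.2,-1.5],1.05],[[12.6,-12.2,-1.5],1.05],[[12.6,-12.2,-1.5],1.05],[[12.6,-12.2,-1.5],1.05]], "fingers": -0.26, "force": 10}}

```text
time: 0.7
position: [0.3888, 0.4143, 0.201]
tool_rot: [-0.702, 0.088, -0.088, 0.702]
ft_force: [0.7, 1.4, -0.7]
grip_width: 0.055
```

```bash
python3 -c "
from nav import *
go(.5236,.2844,.150,75.73)"
```

```text
t 0.70 pos [0.3888 0.4143 0.201 ] jaw 75.75 grip 0.0550 F [ 0.7  1.4 -0.7] q6 -0.70 tilt [-0.  0. -1.] | shift [ 5.39 -5.2  -2.04] turn -0.00
```

Call:
{"name": "arm_command", "arguments": {"plan": [[[5.4,-5.2,-2],0],[[5.4,-5.2,-2],0],[[5.4,-5.2,-2],0],[[5.4,-5.2,-2],0],[[5.4,-5.2,-2],0]]}}

```text
time: 1.2
position: [0.5267, 0.2816, 0.1496]
tool_rot: [0.702, -0.09, 0.09, -0.701]
ft_force: [0.5, 0.6, 0.1]
grip_width: 0.0325
```

```bash
python3 -c "
from nav import *
go(.5236,.2844,.083,75.73)
from h import *
t=snap('top','b');s=snap('side','b')
crop(t,100,145,220,245,'b_t',4);crop(s,155,200,275,370,'b_s',3.5)
a=cv2.imread('pics/b_t.png');b=cv2.imread('pics/b_s.png')
o=np.zeros((600,900,3),np.uint8);o[:400,:480]=a;o[:595,480:]=b;cv2.imwrite('pics/b.png',cv2.resize(o,(800,533)))
"
```

```text
t 1.20 pos [0.5267 0.2816 0.1496] jaw 75.37 grip 0.0325 F [0.5 0.6 0.1] q6 -1.01 tilt [ 0.001 -0.002 -1.   ] | shift [-0.13  0.11 -2.66] turn 0.07
```

View pics/b.png

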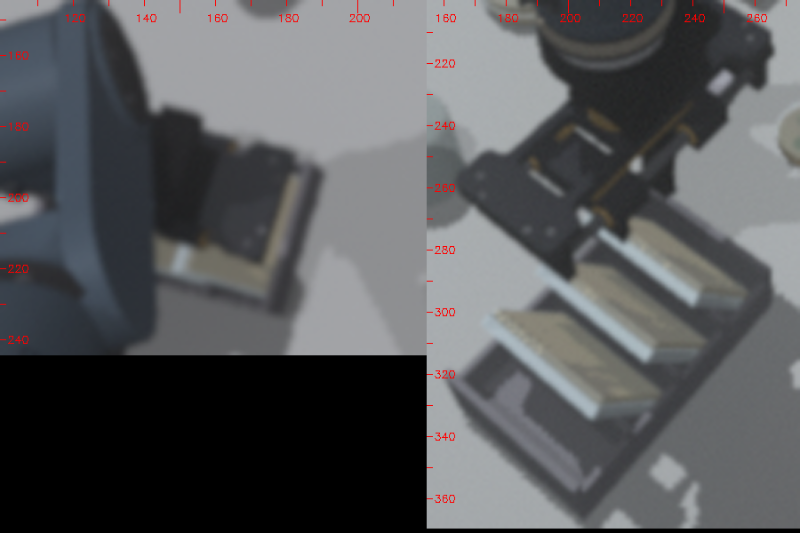

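Call:
{"name": "arm_command", "arguments": {"plan": [[[-0.1,0.1,-0.8],0.07],[[-0.1,0.1,-1.6],0.07],[[-0.1,0.1,-2.2],0.07],[[-0.1,0.1,-2.6],0.07],[[-0.1,0.1,-2.6],0.07]]}}

```text
time: 1.8
position: [0.5186, 0.289, 0.0854]
tool_rot: [0.702, -0.086, 0.084, -0.702]
ft_force: [-0.1, -0.3, -0.5]
grip_width: 0.0325
```

```bash
python3 -c "
from nav import *
go(.5236,.2844,.083,75.73)
from h import *
t=snap('top','b');s=snap('side','b')
crop(s,175,220,275,320,'b_s',6)
o=get_obs()
im=cv2.imread('pics/b_s.png')
j=np.radians(75.73);d=np.array([np.cos(j),np.sin(j),0])
for X in (o['position'],o['position']+.016*d,o['position']-.016*d,o['position']+[0,0,.0187]):
  u=(proj(s,X)[0]-[175,220]+.5)*6; cv2.circle(im,tuple(int(k) for k in u),3,(0,0,255),-1)
cv2.imwrite('pics/b2.png',im)
"
```

```text
t 1.80 pos [0.5186 0.289  0.0854] jaw 76.18 grip 0.0325 F [-0.1 -0.3 -0.5] q6 -1.01 tilt [-0.003 -0.001 -1.   ] | shift [ 0.2  -0.18 -0.09] turn -0.09
```

View pics/b2.png

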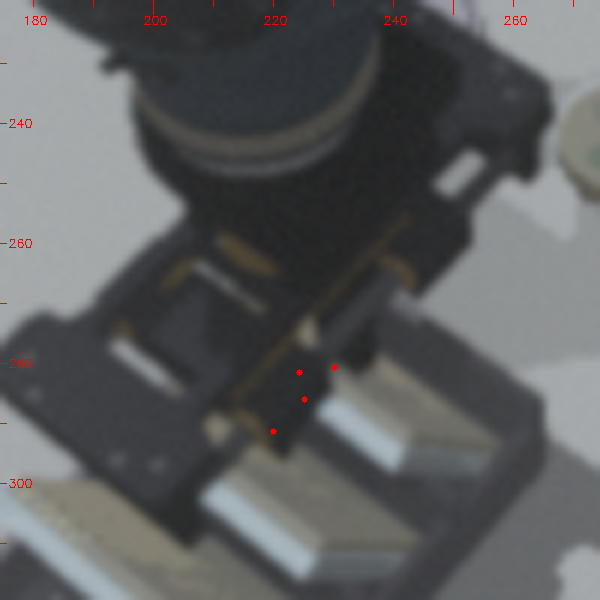

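```bash
python3 -c "
from nav import *
go(.5236,.2844,.083,75.73)
"
```

```text
t 1.90 pos [0.5201 0.2891 0.0868] jaw 76.13 grip 0.0320 F [0.6 0.4 0.4] q6 -1.01 tilt [ 0.001  0.    -1.   ] | shift [ 0.14 -0.19 -0.15] turn -0.08
```

Call:
{"name": "arm_command", "arguments": {"plan": [[[0.14,-0.18,0],-0.08],[[0.0,-0.6,0],-0.08],[[-0.1,-1.1,-0.1],-0.08],[[-0.25,-1.6,-0.2],-0.08],[[-0.32,-1.95,-0.3],-0.08]]}}

```text
time: 2.4
position: [0.5112, 0.2377, 0.0785]
tool_rot: [0.702, -0.089, 0.088, -0.701]
ft_force: [-0.5, 0.6, 0.3]
grip_width: 0.0322
```

Call:
{"name": "arm_command", "arguments": {"plan": [[[0,0,0],0],[[0,0,0],0]]}}

```text
time: 2.6
position: [0.5124, 0.239, 0.0786]
tool_rot: [-0.701, 0.089, -0.089, 0.702]
ft_force: [0.4, -0.4, 0.0]
grip_width: 0.0322
```

```bash
cat > look.py <<'E'
import sys
from nav import *
from h import *
def look(name,bt,bs,st=4,ss=4):
    t=snap('top','z');s=snap('side','z')
    ims=[]
    for c,b,n in((t,bt,'zt'),(s,bs,'zs')):
        if b is None: continue
        crop(c,*b,n,min(400/(b[2]-b[0]),560/(b[3]-b[1]))); ims.append(cv2.imread(f'pics/{n}.png'))
    h=max(i.shape[0] for i in ims)
    cv2.imwrite(f'pics/{name}.png',np.hstack([np.pad(i,((0,h-i.shape[0]),(0,0),(0,0))) for i in ims]))
    return t,s
E
python3 -c "
from look import *
go(.5125,.2408,.07,75.73)
look('c1',(100,145,220,245),(175,220,275,320))
"
```

```text
t 2.60 pos [0.5124 0.239  0.0786] jaw 75.61 grip 0.0322 F [ 0.4 -0.4  0. ] q6 -1.08 tilt [-0.  0. -1.] | shift [ 0.    0.07 -0.35] turn 0.02
```

View pics/c1.png

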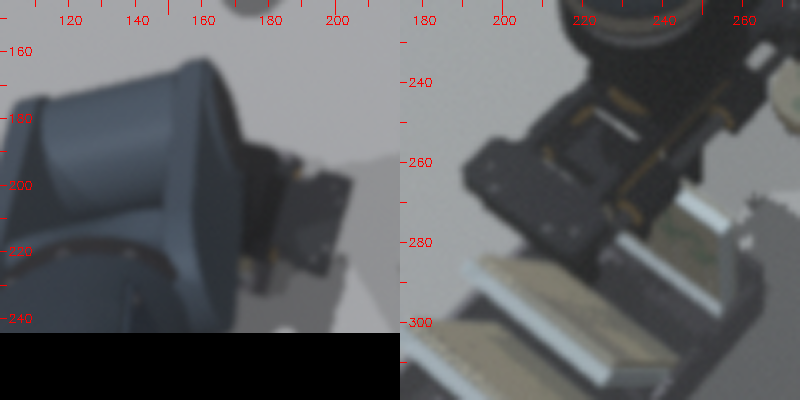

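The side view shows plate 1 standing upright between the fingers, around (245,275). Next I lower and grip.

Call:
{"name": "arm_command", "arguments": {"plan": [[[0,0.03,-0.35],0.02],[[0,0.03,-0.35],0.02],[[0,0.03,-0.35],0.02]]}}

```text
time: 3.0
position: [0.5119, 0.2405, 0.0694]
tool_rot: [0.702, -0.088, 0.087, -0.702]
ft_force: [-0.3, 0.2, -0.8]
grip_width: 0.0323
```

Call:
{"name": "arm_command", "arguments": {"plan": [[[0,0,0],0],[[0,0,0],0],[[0,0,0],0],[[0,0,0],0]], "fingers": -1, "force": 20}}

```text
time: 3.4
position: [0.5123, 0.2403, 0.0701]
tool_rot: [-0.702, 0.088, -0.088, 0.702]
ft_force: [-0.2, 0.9, 0.4]
grip_width: 0.0147
```

```bash
python3 -c "
from look import *
go(.5353,-.3358,.165,82.28)
look('c2',(100,145,220,245),(175,220,275,320))
"
```

```text
t 3.40 pos [0.5123 0.2403 0.0701] jaw 75.78 grip 0.0147 F [-0.2  0.9  0.4] q6 -1.08 tilt [ 0.  0. -1.] | shift [  0.92 -23.04   3.8 ] turn 1.30
```

View pics/c2.png

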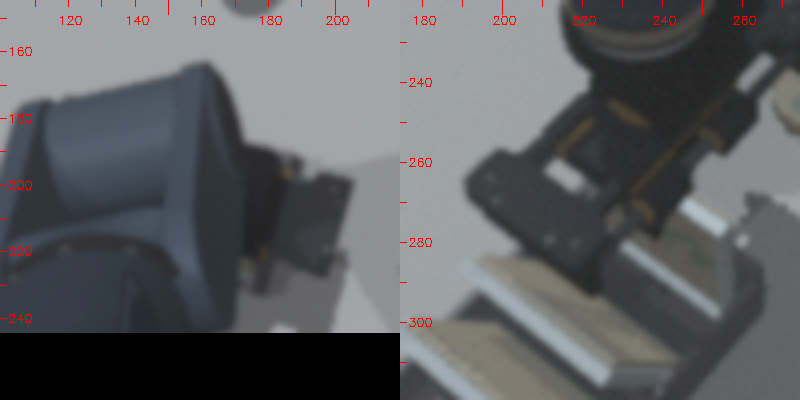

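Call:
{"name": "arm_command", "arguments": {"plan": [[[0,0,1],0],[[0,0,2.5],0],[[0.2,-0.5,3.9],0.2],[[0.5,-2.4,4.2],0.6],[[0.5,-4.4,4.2],1]], "force": 30}}

```text
time: 4.0
position: [0.5275, 0.1301, 0.1775]
tool_rot: [-0.705, 0.053, -0.058, 0.705]
ft_force: [1.3, -0.9, -2.6]
grip_width: 0.0149
```

Call:
{"name": "arm_command", "arguments": {"plan": [[[0.2,-22,0],0.3],[[0.2,-22,0],0.3],[[0.2,-22,0],0.3],[[0.2,-22,0],0.3],[[0.2,-22,0],0.3]]}}

```text
time: 4.5
position: [0.5266, -0.1216, 0.175]
tool_rot: [-0.705, 0.048, -0.048, 0.706]
ft_force: [0.3, 0.2, -1.5]
grip_width: 0.015
```

Call:
{"name": "arm_command", "arguments": {"plan": [[[0,-9,0],0],[[0,-9,0],0],[[0,-9,0],0],[[0,-9,0],0],[[0,-9,0],0]]}}

```text
time: 5.0
position: [0.5268, -0.3497, 0.175]
tool_rot: [0.706, -0.048, 0.049, -0.704]
ft_force: [0.4, 0.3, -0.5]
grip_width: 0.0149
```

```bash
python3 -c "
from look import *
p=W(RACK,0,-.0805)
go(p[0],p[1],.165,82.28)
look('c3',(305,165,440,260),(260,80,365,170))
"
```

```text
t 5.00 pos [ 0.5268 -0.3497  0.175 ] jaw 82.09 grip 0.0149 F [ 0.4  0.3 -0.5] q6 -2.19 tilt [ 0.001 -0.003 -1.   ] | shift [-0.03 -2.19 -0.4 ] turn 0.04
```

View pics/c3.png

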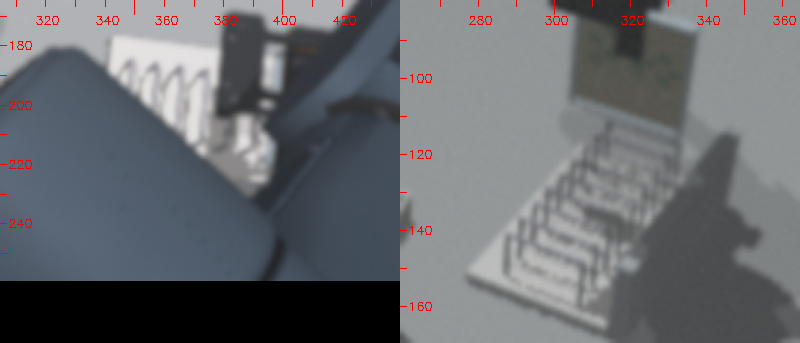

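Call:
{"name": "arm_command", "arguments": {"plan": [[[0,-1.2,-0.2],0.04],[[0,-2.2,-0.3],0.04],[[0,-2.2,-0.3],0.04],[[0,-2.2,-0.3],0.04],[[0,-2.2,-0.3],0.04]]}}

```text
time: 5.6
position: [0.5269, -0.3978, 0.1673]
tool_rot: [-0.705, 0.046, -0.046, 0.706]
ft_force: [0.6, 0.3, -0.8]
grip_width: 0.0147
```

```bash
cat > pl.py <<'E'
from look import *
def plate_overlay(s,name,b,zoff=-.065,dx=0,cam='side',dj=0):
    o,a,R=jaw(); p=o["position"]; j=np.radians(a); n=np.array([np.cos(j),np.sin(j),0]); e=np.array([np.sin(j),-np.cos(j),0]) # e ~ +x
    P=[p+dx*e+sx*.05*e+sy*.0075*n+np.array([0,0,zoff+h]) for h in(0,.1) for sx in(-1,1) for sy in(-1,1)]
    crop(s,*b,name); im=cv2.imread(f'pics/{name}.png'); k=im.shape[1]/(b[2]-b[0])
    for u in proj(s,np.array(P)): cv2.circle(im,tuple(int(v) for v in (u-[b[0],b[1]]+.5)*k),3,(0,0,255),-1)
    cv2.imwrite(f'pics/{name}.png',im)
E
python3 -c "
from pl import *
p=W(RACK,0,-.0805)
s=snap('side','z')
go(p[0],p[1],.165,82.28)
plate_overlay(s,'c4',(290,60,350,120))
"
```

```text
t 5.65 pos [ 0.527  -0.3979  0.1674] jaw 82.55 grip 0.0149 F [-0.1 -0.3 -1.7] q6 -2.26 tilt [-0.001  0.001 -1.   ] | shift [-0.04 -0.26 -0.1 ] turn -0.05
```

View pics/c4.png

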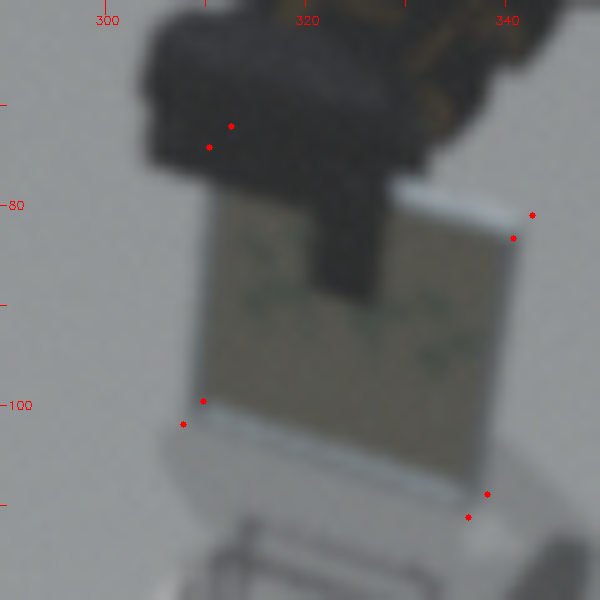

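Call:
{"name": "arm_command", "arguments": {"plan": [[[-0.04,-0.25,0],-0.04],[[-0.04,-0.25,-0.6],-0.04],[[-0.04,-0.25,-1.2],-0.04],[[-0.04,-0.25,-1.5],-0.04],[[-0.04,-0.25,-1.5],-0.04]]}}

```text
time: 6.15
position: [0.5248, -0.4045, 0.1272]
tool_rot: [-0.704, 0.049, -0.046, 0.707]
ft_force: [-0.5, 0.2, -1.4]
grip_width: 0.0144
```

Call:
{"name": "arm_command", "arguments": {"plan": [[[0,0,0],0],[[0,0,0],0]]}}

```text
time: 6.35
position: [0.5264, -0.4063, 0.1303]
tool_rot: [0.706, -0.047, 0.048, -0.705]
ft_force: [0.7, -1.2, -1.3]
grip_width: 0.0149
```

```bash
python3 -c "
from pl import *
p=W(RACK,0,-.0805)
s=snap('side','z');t=snap('top','z')
go(p[0],p[1],.077,82.28)
plate_overlay(s,'c5',(290,85,350,140));plate_overlay(t,'c6',(370,170,440,240))
a=cv2.imread('pics/c5.png');b=cv2.imread('pics/c6.png');a=cv2.resize(a,(400,400));b=cv2.resize(b,(400,400));cv2.imwrite('pics/c56.png',np.hstack([a,b]))
"
```

```text
t 6.45 pos [ 0.5264 -0.4063  0.1306] jaw 82.27 grip 0.0149 F [ 0.2  0.  -1.9] q6 -2.26 tilt [ 0.001 -0.001 -1.   ] | shift [-0.01  0.08 -2.14] turn 0.00
```

View pics/c56.png

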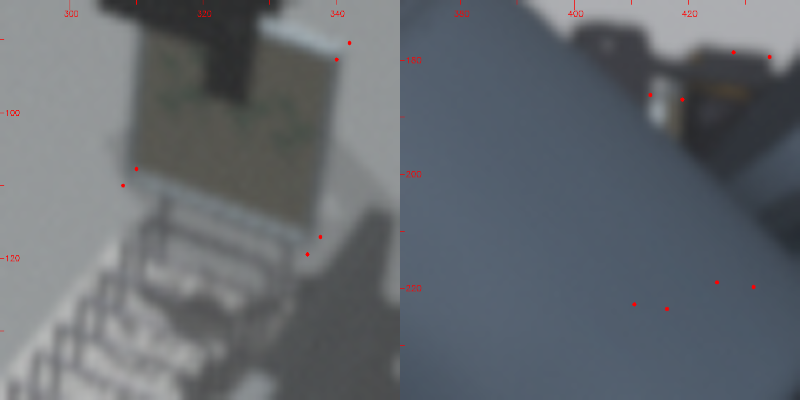

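Call:
{"name": "arm_command", "arguments": {"plan": [[[0,0.06,-0.2],0],[[0,0.06,-0.4],0],[[0,0.06,-0.6],0],[[0,0.06,-0.8],0],[[0,0.06,-0.8],0]]}}

```text
time: 6.95
position: [0.5255, -0.4039, 0.1088]
tool_rot: [-0.705, 0.048, -0.047, 0.706]
ft_force: [0.4, 0.3, -1.2]
grip_width: 0.0147
```

```bash
python3 -c "
from pl import *
p=W(RACK,0,-.0805)
s=snap('side','z')
go(p[0],p[1],.077,82.28)
plate_overlay(s,'c7',(290,85,350,140))
"
```

```text
t 7.00 pos [ 0.5258 -0.4042  0.1093] jaw 82.27 grip 0.0147 F [ 0.2  1.  -1.2] q6 -2.26 tilt [-0.001  0.001 -1.   ] | shift [ 0.01 -0.01 -1.29] turn 0.00
```

View pics/c7.png

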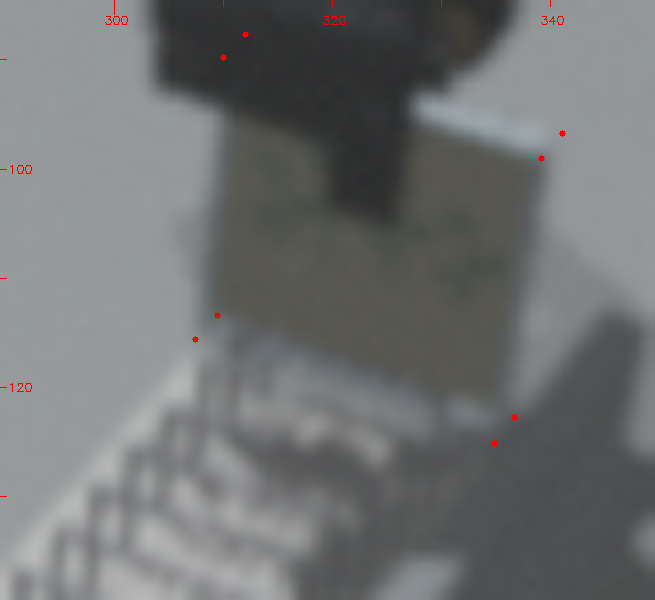

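Call:
{"name": "arm_command", "arguments": {"plan": [[[0,0,-0.3],0],[[0,0,-0.6],0],[[0,0,-0.9],0],[[0,0,-1.1],0],[[0,0,-1.2],0]]}}

```text
time: 7.5
position: [0.5257, -0.4041, 0.0789]
tool_rot: [-0.705, 0.048, -0.047, 0.706]
ft_force: [0.9, -0.6, -1.0]
grip_width: 0.0147
```

Call:
{"name": "arm_command", "arguments": {"plan": [[[0,0,-0.1],0],[[0,0,-0.1],0]]}}

```text
time: 7.7
position: [0.5262, -0.4047, 0.0775]
tool_rot: [0.706, -0.048, 0.048, -0.705]
ft_force: [-1.0, -0.7, -1.3]
grip_width: 0.0151
```

```bash
python3 -c "
from pl import *
p=W(RACK,0,-.0805)
s=snap('side','z')
go(p[0],p[1],.077,82.28)
plate_overlay(s,'c8',(290,85,350,140))
"
```

```text
t 7.75 pos [ 0.5262 -0.4046  0.0776] jaw 82.27 grip 0.0146 F [ 0.   0.3 -1.8] q6 -2.26 tilt [ 0. -0. -1.] | shift [-0.01  0.01 -0.02] turn 0.00
```

View pics/c8.png

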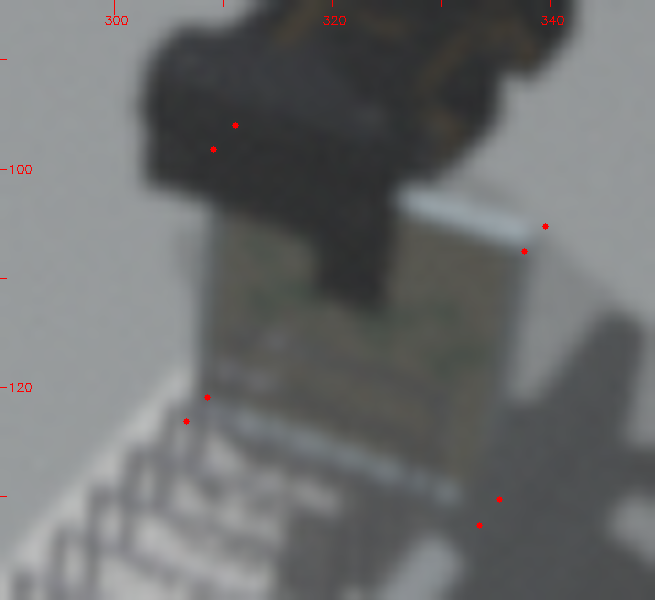

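Call:
{"name": "arm_command", "arguments": {"plan": [[[0,0,-0.04],0],[[0,0,-0.08],0],[[0,0,-0.08],0]]}}

```text
time: 8.05
position: [0.5264, -0.4048, 0.077]
tool_rot: [0.706, -0.047, 0.048, -0.705]
ft_force: [-1.6, 1.0, 4.8]
grip_width: 0.0145
```

Call:
{"name": "arm_command", "arguments": {"plan": [[[0,0,-0.05],0],[[0,0,-0.05],0],[[0,0,-0.05],0]]}}

```text
time: 8.35
position: [0.5264, -0.4048, 0.077]
tool_rot: [0.706, -0.047, 0.048, -0.705]
ft_force: [-2.8, 1.3, 11.6]
grip_width: 0.0148
```

Call:
{"name": "arm_command", "arguments": {"plan": [[[0,0,0.1],0],[[0,0,0.1],0],[[0,0,0.1],0]]}}

```text
time: 8.65
position: [0.5263, -0.4047, 0.0771]
tool_rot: [0.706, -0.047, 0.048, -0.705]
ft_force: [-0.3, 0.5, 3.2]
grip_width: 0.0148
```

Call:
{"name": "arm_command", "arguments": {"plan": [[[0,0,0],0],[[0,0,0],0],[[0,0,0],0]], "fingers": -0.38}}

```text
time: 8.95
position: [0.5259, -0.4043, 0.0763]
tool_rot: [-0.705, 0.048, -0.047, 0.706]
ft_force: [0.1, 0.7, 0.1]
grip_width: 0.0256
```

Call:
{"name": "arm_command", "arguments": {"plan": [[[0,0,0.4],0],[[0,0,1],0],[[0,0,3],0],[[0.2,2,3.8],-0.5],[[0.2,4,3.8],-0.8]]}}

```text
time: 9.45
position: [0.5341, -0.3112, 0.1772]
tool_rot: [0.706, -0.07, 0.077, -0.701]
ft_force: [1.2, -0.2, -1.3]
grip_width: 0.0268
```

Call:
{"name": "arm_command", "arguments": {"plan": [[[0,24,0],-0.4],[[0,24,0],-0.4],[[0,24,0],-0.4],[[0,24,0],-0.4],[[0,24,0],-0.4]]}}

```text
time: 9.95
position: [0.5315, -0.0566, 0.1733]
tool_rot: [0.702, -0.084, 0.086, -0.702]
ft_force: [0.2, 0.3, -0.1]
grip_width: 0.027
```

```bash
python3 -c "
from look import *
p=W(CAD,0,-.0242-.021+.0525); print(p)
t,s=look('d1',(325,165,440,260),(270,90,355,170))
go(p[0],p[1],.15,75.73)
"
```

```text
[0.53549897 0.33127486]
t 10.05 pos [ 0.5299 -0.0523  0.173 ] jaw 76.66 grip 0.0272 F [-0.1 -0.4  0.6] q6 -1.65 tilt [-0.     0.002 -1.   ] | shift [ 0.23 15.34 -0.92] turn -0.19
```

View pics/d1.png

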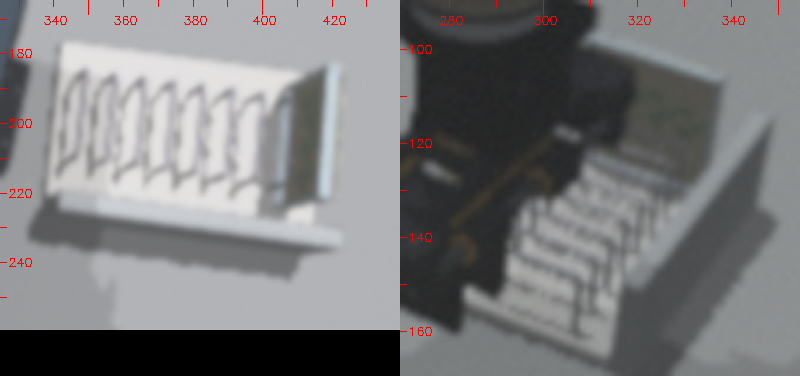

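```bash
cat > chk.py <<'E'
from look import *
from fit import T
def chk(tag,y,name,bt=(325,165,440,260),bs=(270,80,355,165)):
    ims=[]
    for c,b in((load('top',tag),bt),(load('side',tag),bs)):
        crop(c,*b,'tmp'); im=cv2.imread('pics/tmp.png'); k=im.shape[1]/(b[2]-b[0])
        P=[[sx*.05,y+sy*.0075,.012+h] for h in(0,.1) for sx in(-1,1) for sy in(-1,1)]
        for u in proj(c,T(RACK,P)): cv2.circle(im,tuple(int(v) for v in (u-[b[0],b[1]]+.5)*k),2,(0,0,255),-1)
        ims.append(cv2.resize(im,(int(400/im.shape[0]*im.shape[1]),400))[:, :400])
        cv2.imwrite(f'pics/{name}_{len(ims)}.png',im)
E
python3 -c "
from chk import *
chk('z',-.0805,'e',(385,170,435,215),(290,85,350,145))
a=cv2.resize(cv2.imread('pics/e_1.png'),(400,360));b=cv2.resize(cv2.imread('pics/e_2.png'),(360,360));cv2.imwrite('pics/e.png',np.hstack([a,b]))"
```

```text
(no output)
```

View pics/e.png

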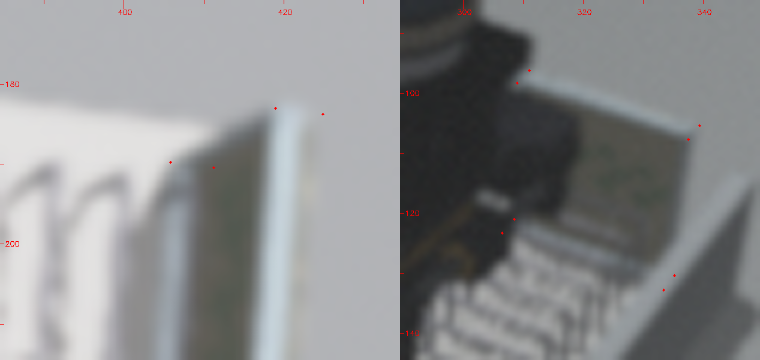

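Call:
{"name": "arm_command", "arguments": {"plan": [[[0.23,15.3,-0.9],-0.19],[[0.23,15.3,-0.9],-0.19],[[0.23,15.3,-0.9],-0.19],[[0.23,15.3,-0.9],-0.19],[[0.23,15.3,-0.9],-0.19]], "fingers": -0.26}}

```text
time: 10.55
position: [0.5359, 0.1925, 0.1583]
tool_rot: [-0.701, 0.09, -0.092, 0.701]
ft_force: [0.4, -0.1, -0.8]
grip_width: 0.0322
```

Call:
{"name": "arm_command", "arguments": {"plan": [[[0,5.3,0],0],[[0,5.3,0],0],[[0,5.3,0],0],[[0,5.3,0],0],[[0,5.3,0],0]]}}

```text
time: 11.05
position: [0.5353, 0.3238, 0.1577]
tool_rot: [0.701, -0.089, 0.09, -0.701]
ft_force: [0.5, -0.1, 0.6]
grip_width: 0.0321
```

Call:
{"name": "arm_command", "arguments": {"plan": [[[0,0,0],0],[[0,0,0],0]]}}

```text
time: 11.25
position: [0.5353, 0.322, 0.1573]
tool_rot: [0.701, -0.091, 0.091, -0.701]
ft_force: [1.0, -0.4, 0.5]
grip_width: 0.0324
```

```bash
python3 -c "
from look import *
go(.5355,.3313,.083,75.73)
"
```

```text
t 11.25 pos [0.5353 0.322  0.1573] jaw 75.20 grip 0.0324 F [ 1.  -0.4  0.5] q6 -0.95 tilt [-0. -0. -1.] | shift [ 0.01  0.37 -2.97] turn 0.11
```

Call:
{"name": "arm_command", "arguments": {"plan": [[[0,0.37,0],0.1],[[0,0.37,-0.7],0.1],[[0,0.37,-1.5],0.1],[[0,0.37,-2.2],0.1],[[0,0.37,-2.8],0.1]]}}

```text
time: 11.75
position: [0.5349, 0.3328, 0.0861]
tool_rot: [0.702, -0.088, 0.087, -0.702]
ft_force: [-0.4, 0.5, -0.6]
grip_width: 0.0324
```

Call:
{"name": "arm_command", "arguments": {"plan": [[[0,0,0],0],[[0,0,0],0]]}}

```text
time: 11.95
position: [0.535, 0.333, 0.0869]
tool_rot: [0.702, -0.087, 0.087, -0.702]
ft_force: [0.5, 0.9, 0.3]
grip_width: 0.0321
```

```bash
python3 -c "
from look import *
go(.5244,.2877,.070,75.73)
look('f1',(100,145,220,245),(155,220,275,340))
"
```

```text
t 11.95 pos [0.535  0.333  0.0869] jaw 75.81 grip 0.0321 F [0.5 0.9 0.3] q6 -0.94 tilt [-0. -0. -1.] | shift [-0.42 -1.81 -0.68] turn -0.02
```

View pics/f1.png

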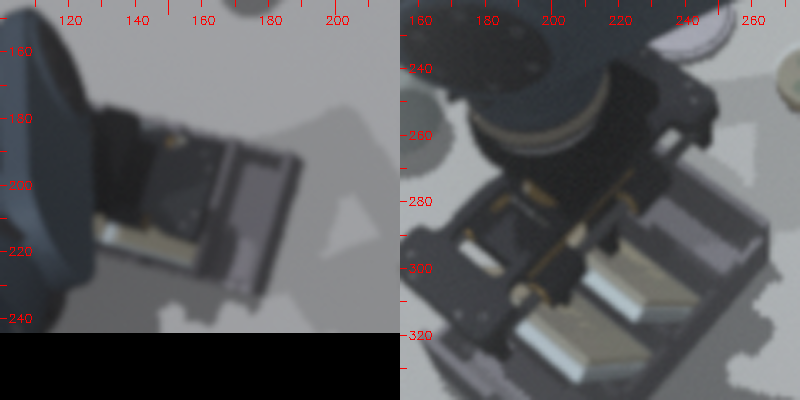

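Fingers straddle plate 2 (side view, around (213,295)), the same as before. I sweep it upright.

Call:
{"name": "arm_command", "arguments": {"plan": [[[-0.1,-0.5,0],-0.02],[[-0.22,-0.95,-0.1],-0.02],[[-0.35,-1.45,-0.2],-0.02],[[-0.43,-1.87,-0.35],-0.02],[[-0.43,-1.87,-0.35],-0.02]]}}

```text
time: 12.55
position: [0.5228, 0.2841, 0.0775]
tool_rot: [0.702, -0.09, 0.088, -0.701]
ft_force: [0.0, -0.4, 0.1]
grip_width: 0.0323
```

Call:
{"name": "arm_command", "arguments": {"plan": [[[0,0,-0.33],0],[[0,0,-0.33],0],[[0,0,-0.33],0]]}}

```text
time: 12.85
position: [0.524, 0.2866, 0.0695]
tool_rot: [0.702, -0.088, 0.088, -0.702]
ft_force: [-0.4, -0.7, 0.8]
grip_width: 0.0322
```

```bash
python3 -c "
from look import *
go(.5244,.2877,.070,75.73)
look('f2',(100,145,220,245),(155,220,275,340))
"
```

```text
t 12.85 pos [0.524  0.2866 0.0695] jaw 75.75 grip 0.0322 F [-0.4 -0.7  0.8] q6 -1.01 tilt [-0.001 -0.    -1.   ] | shift [0.02 0.04 0.02] turn -0.00
```

View pics/f2.png

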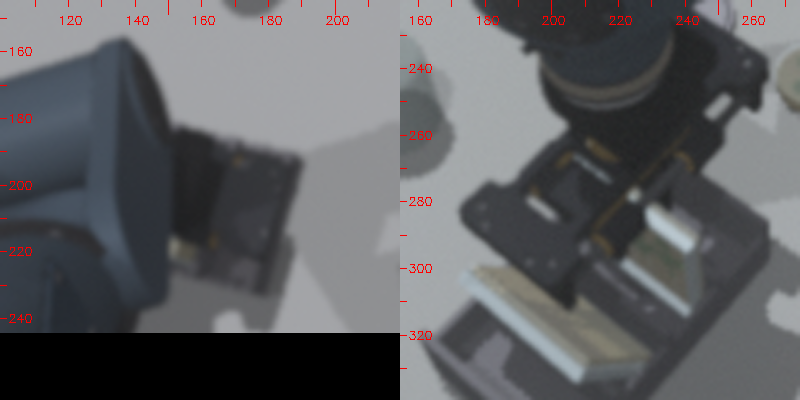

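Call:
{"name": "arm_command", "arguments": {"plan": [[[0,0,0],0],[[0,0,0],0],[[0,0,0],0],[[0,0,0],0]], "fingers": -1, "force": 25}}

```text
time: 13.35
position: [0.5241, 0.2864, 0.07]
tool_rot: [-0.702, 0.088, -0.088, 0.702]
ft_force: [-0.3, -0.1, -0.3]
grip_width: 0.0149
```

Call:
{"name": "arm_command", "arguments": {"plan": [[[0,0,1],0],[[0,0,2.5],0],[[0.1,-0.5,3.9],0.2],[[0.2,-2.4,4.2],0.6],[[0.4,-4.4,4.2],1.3]], "force": 30}}

```text
time: 13.85
position: [0.5351, 0.1767, 0.1772]
tool_rot: [-0.705, 0.044, -0.048, 0.706]
ft_force: [1.6, -0.7, -2.0]
grip_width: 0.015
```

Call:
{"name": "arm_command", "arguments": {"plan": [[[0,-22,0],0],[[0,-22,0],0],[[0,-22,0],0],[[0,-22,0],0],[[0,-22,0],0]]}}

```text
time: 14.35
position: [0.5336, -0.0754, 0.175]
tool_rot: [-0.705, 0.048, -0.048, 0.706]
ft_force: [0.6, 0.3, -0.5]
grip_width: 0.0147
```

```bash
python3 -c "
from look import *
go(.5354,-.3360,.135,82.28)
"
```

```text
t 14.35 pos [ 0.5336 -0.0754  0.175 ] jaw 82.22 grip 0.0147 F [ 0.6  0.3 -0.5] q6 -1.78 tilt [ 0.  0. -1.] | shift [  0.07 -10.42  -1.6 ] turn 0.01
```

Call:
{"name": "arm_command", "arguments": {"plan": [[[0.05,-10.4,0],0],[[0.05,-10.4,0],0],[[0.05,-10.4,0],0],[[0.05,-10.4,0],0],[[0.05,-10.4,0],0]]}}

```text
time: 14.85
position: [0.5347, -0.3254, 0.1748]
tool_rot: [-0.705, 0.048, -0.048, 0.706]
ft_force: [0.3, 0.1, -1.3]
grip_width: 0.0149
```

Call:
{"name": "arm_command", "arguments": {"plan": [[[0,-0.4,0],0],[[0,-0.4,-0.6],0],[[0,-0.4,-1.3],0],[[0,-0.4,-1.3],0],[[0,-0.4,-1.3],0]]}}

```text
time: 15.35
position: [0.535, -0.3326, 0.1422]
tool_rot: [-0.705, 0.048, -0.047, 0.706]
ft_force: [0.9, 0.1, -0.2]
grip_width: 0.0141
```

```bash
python3 -c "
from pl import *
s=snap('side','z')
go(.5354,-.3360,.077,82.28)
plate_overlay(s,'c9',(270,75,350,145))
"
```

```text
t 15.40 pos [ 0.5355 -0.3331  0.1429] jaw 82.26 grip 0.0147 F [-0.3 -0.6 -0.6] q6 -2.17 tilt [ 0. -0. -1.] | shift [-0.01 -0.12 -2.64] turn 0.00
```

View pics/c9.png

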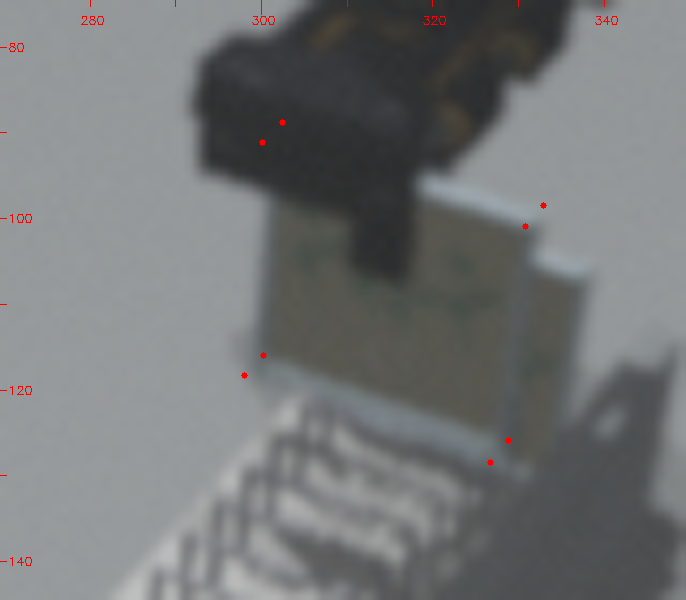

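Call:
{"name": "arm_command", "arguments": {"plan": [[[0,-0.12,0],0],[[0,-0.12,-0.5],0],[[0,-0.12,-0.8],0],[[0,-0.12,-1.1],0],[[0,-0.12,-1.3],0]]}}

```text
time: 15.9
position: [0.5347, -0.336, 0.1086]
tool_rot: [-0.705, 0.048, -0.047, 0.706]
ft_force: [0.1, 0.1, -0.7]
grip_width: 0.0144
```

```bash
python3 -c "
from pl import *
s=snap('side','z')
go(.5354,-.3360,.077,82.28)
"
```

```text
t 15.95 pos [ 0.5345 -0.3358  0.1081] jaw 82.22 grip 0.0151 F [-0.7  0.5 -1.1] q6 -2.17 tilt [-0.002  0.002 -1.   ] | shift [ 0.04 -0.01 -1.24] turn 0.01
```

In the slot with no contact force, so I continue down.

Call:
{"name": "arm_command", "arguments": {"plan": [[[0,0,-0.3],0],[[0,0,-0.6],0],[[0,0,-0.9],0],[[0,0,-1.15],0],[[0,0,-1.28],0]]}}

```text
time: 16.45
position: [0.5348, -0.3362, 0.077]
tool_rot: [-0.705, 0.048, -0.048, 0.706]
ft_force: [-1.5, -1.0, 7.2]
grip_width: 0.0148
```

Call:
{"name": "arm_command", "arguments": {"plan": [[[0,0,-0.08],0],[[0,0,-0.08],0],[[0,0,-0.08],0]]}}

```text
time: 16.75
position: [0.5349, -0.3363, 0.077]
tool_rot: [-0.705, 0.048, -0.048, 0.706]
ft_force: [-2.6, 2.1, 5.0]
grip_width: 0.0145
```

Call:
{"name": "arm_command", "arguments": {"plan": [[[0,0,0.05],0],[[0,0,0.05],0],[[0,0,0.05],0]]}}

```text
time: 17.05
position: [0.5353, -0.3365, 0.0771]
tool_rot: [0.706, -0.048, 0.048, -0.705]
ft_force: [0.2, 0.1, -1.3]
grip_width: 0.015
```

Call:
{"name": "arm_command", "arguments": {"plan": [[[0,0,0],0],[[0,0,0],0],[[0,0,0],0]], "fingers": -0.38}}

```text
time: 17.35
position: [0.5353, -0.3365, 0.0772]
tool_rot: [0.706, -0.048, 0.048, -0.705]
ft_force: [-0.0, 0.0, 0.6]
grip_width: 0.0255
```

Call:
{"name": "arm_command", "arguments": {"plan": [[[0,0,0.4],0],[[0,0,1],0],[[0,0,3],0],[[0,2,3.6],-0.5],[[0,4,3.6],-1]]}}

```text
time: 17.85
position: [0.5379, -0.2408, 0.1721]
tool_rot: [0.704, -0.077, 0.084, -0.701]
ft_force: [0.3, 1.0, 0.1]
grip_width: 0.0271
```

Call:
{"name": "arm_command", "arguments": {"plan": [[[0.2,24,0],-0.3],[[0.2,24,0],-0.3],[[0.2,24,0],-0.3],[[0.2,24,0],-0.3],[[0.2,24,0],-0.3]], "fingers": -0.26}}

```text
time: 18.35
position: [0.5378, 0.0132, 0.169]
tool_rot: [0.702, -0.087, 0.089, -0.702]
ft_force: [1.3, 0.0, 0.4]
grip_width: 0.0322
```

```bash
python3 -c "
from chk import *
t=snap('top','z');s=snap('side','z')
p=W(CAD,0,.0242-.021+.0525); print(p)
go(p[0],p[1],.15,75.73)
chk('z',-.0115,'e',(360,170,435,235),(270,85,350,155))
a=cv2.resize(cv2.imread('pics/e_1.png'),(400,360));b=cv2.resize(cv2.imread('pics/e_2.png'),(400,360));cv2.imwrite('pics/g.png',np.hstack([a,b]))"
```

```text
[0.54742643 0.37818218]
t 18.45 pos [0.5365 0.0173 0.1687] jaw 76.13 grip 0.0318 F [-1.2 -0.1  1. ] q6 -1.51 tilt [ 0.001  0.002 -1.   ] | shift [ 0.44 14.44 -0.75] turn -0.08
```

View pics/g.png

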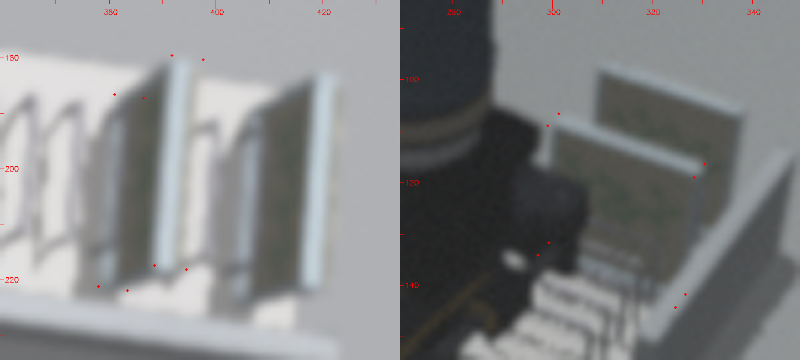

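Call:
{"name": "arm_command", "arguments": {"plan": [[[0.44,14.5,-0.7],-0.08],[[0.44,14.5,-0.7],-0.08],[[0.44,14.5,-0.7],-0.08],[[0.44,14.5,-0.7],-0.08],[[0.44,14.5,-0.7],-0.08]]}}

```text
time: 18.95
position: [0.5459, 0.2623, 0.1566]
tool_rot: [-0.701, 0.09, -0.091, 0.701]
ft_force: [2.1, -1.4, 0.6]
grip_width: 0.0325
```

Call:
{"name": "arm_command", "arguments": {"plan": [[[0,4.6,0],0],[[0,4.6,0],0],[[0,4.6,0],0],[[0,4.6,0],0],[[0,4.6,0],0]]}}

```text
time: 19.45
position: [0.5451, 0.3745, 0.1555]
tool_rot: [0.702, -0.09, 0.09, -0.701]
ft_force: [0.4, -0.0, -0.3]
grip_width: 0.0323
```

Call:
{"name": "arm_command", "arguments": {"plan": [[[0,0,0],0],[[0,0,0],0]]}}

```text
time: 19.65
position: [0.5454, 0.3739, 0.1554]
tool_rot: [0.701, -0.091, 0.091, -0.701]
ft_force: [0.3, -0.3, 0.6]
grip_width: 0.0322
```

```bash
python3 -c "
from look import *
go(.5474,.3782,.083,75.73)
"
```

```text
t 19.65 pos [0.5454 0.3739 0.1554] jaw 75.18 grip 0.0322 F [ 0.3 -0.3  0.6] q6 -0.88 tilt [-0.    -0.001 -1.   ] | shift [ 0.08  0.17 -2.89] turn 0.11
```

Call:
{"name": "arm_command", "arguments": {"plan": [[[0.08,0.17,0],0.1],[[0.08,0.17,-0.7],0.1],[[0.08,0.17,-1.5],0.1],[[0.08,0.17,-2.2],0.1],[[0.08,0.17,-2.8],0.1]]}}

```text
time: 20.15
position: [0.5471, 0.3798, 0.0842]
tool_rot: [0.702, -0.088, 0.087, -0.702]
ft_force: [-0.0, -0.7, -0.2]
grip_width: 0.0326
```

Call:
{"name": "arm_command", "arguments": {"plan": [[[0,0,0],0],[[0,0,0],0]]}}

```text
time: 20.35
position: [0.5472, 0.3801, 0.0851]
tool_rot: [0.702, -0.087, 0.087, -0.702]
ft_force: [-0.4, 2.0, 0.3]
grip_width: 0.0318
```

```bash
python3 -c "
from look import *
go(.5363,.3346,.070,75.73)
look('f3',(80,145,200,245),(145,220,265,340))
"
```

```text
t 20.35 pos [0.5472 0.3801 0.0851] jaw 75.81 grip 0.0318 F [-0.4  2.   0.3] q6 -0.88 tilt [-0. -0. -1.] | shift [-0.43 -1.82 -0.6 ] turn -0.02
```

View pics/f3.png

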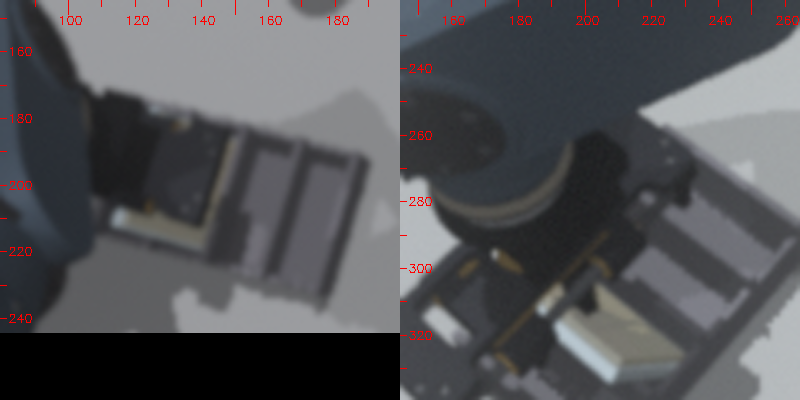

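Call:
{"name": "arm_command", "arguments": {"plan": [[[-0.1,-0.5,0],-0.02],[[-0.22,-0.95,-0.1],-0.02],[[-0.35,-1.45,-0.2],-0.02],[[-0.43,-1.87,-0.35],-0.02],[[-0.43,-1.87,-0.35],-0.02]]}}

```text
time: 20.95
position: [0.535, 0.3312, 0.0757]
tool_rot: [0.702, -0.089, 0.088, -0.701]
ft_force: [0.3, 0.3, -0.3]
grip_width: 0.0318
```

Call:
{"name": "arm_command", "arguments": {"plan": [[[0,0,-0.28],0],[[0,0,-0.28],0],[[0,0,-0.28],0]]}}

```text
time: 21.25
position: [0.5361, 0.3338, 0.069]
tool_rot: [0.702, -0.088, 0.088, -0.702]
ft_force: [0.6, -0.2, 0.1]
grip_width: 0.0323
```

```bash
python3 -c "
from look import *
go(.5363,.3346,.070,75.73)
look('f4',(80,145,200,245),(145,220,265,340))
"
```

```text
t 21.25 pos [0.5361 0.3338 0.069 ] jaw 75.74 grip 0.0323 F [ 0.6 -0.2  0.1] q6 -0.94 tilt [-0. -0. -1.] | shift [0.01 0.03 0.04] turn -0.00
```

View pics/f4.png

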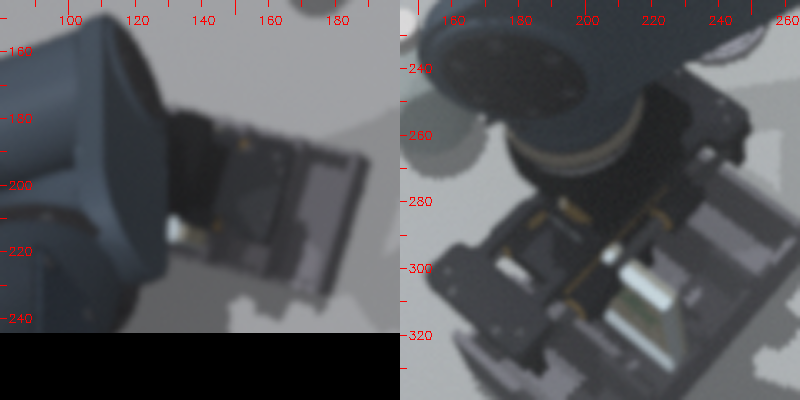

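Call:
{"name": "arm_command", "arguments": {"plan": [[[0,0,0],0],[[0,0,0],0],[[0,0,0],0],[[0,0,0],0]], "fingers": -1, "force": 25}}

```text
time: 21.75
position: [0.5361, 0.3336, 0.0694]
tool_rot: [-0.702, 0.088, -0.088, 0.702]
ft_force: [0.2, -0.7, -0.2]
grip_width: 0.0147
```

Call:
{"name": "arm_command", "arguments": {"plan": [[[0,0,1],0],[[0,0,2.5],0],[[0.1,-0.5,3.9],0.2],[[0.2,-2.4,4.2],0.6],[[0.4,-4.4,4.2],1.3]], "force": 30}}

```text
time: 22.25
position: [0.5472, 0.2241, 0.1768]
tool_rot: [-0.705, 0.044, -0.048, 0.706]
ft_force: [0.6, -0.4, -0.9]
grip_width: 0.0147
```

Call:
{"name": "arm_command", "arguments": {"plan": [[[0,-22,0],0],[[0,-22,0],0],[[0,-22,0],0],[[0,-22,0],0],[[0,-22,0],0]]}}

```text
time: 22.75
position: [0.5457, -0.0282, 0.1745]
tool_rot: [-0.705, 0.048, -0.048, 0.705]
ft_force: [0.1, -0.4, -0.5]
grip_width: 0.0147
```

```bash
python3 -c "
from look import *
go(.5456,-.2676,.140,82.28)
"
```

```text
t 22.75 pos [ 0.5457 -0.0282  0.1745] jaw 82.23 grip 0.0147 F [ 0.1 -0.4 -0.5] q6 -1.69 tilt [ 0.  0. -1.] | shift [-0.01 -9.58 -1.38] turn 0.01
```

Call:
{"name": "arm_command", "arguments": {"plan": [[[0,-9.5,0],0],[[0,-9.5,0],0],[[0,-9.5,0],0],[[0,-9.5,0],0],[[0,-9.5,0],0]]}}

```text
time: 23.25
position: [0.5458, -0.2672, 0.1744]
tool_rot: [0.706, -0.048, 0.049, -0.705]
ft_force: [0.5, -0.8, -0.8]
grip_width: 0.0146
```

Call:
{"name": "arm_command", "arguments": {"plan": [[[0,0.1,-0.5],0],[[0,0.1,-1],0],[[0,0.1,-1.3],0],[[0,0.1,-1.3],0],[[0,0.1,-1.3],0]]}}

```text
time: 23.75
position: [0.5462, -0.2598, 0.1416]
tool_rot: [-0.705, 0.048, -0.047, 0.706]
ft_force: [-0.9, -0.4, -1.3]
grip_width: 0.0149
```

```bash
python3 -c "
from pl import *
s=snap('side','z')
go(.5456,-.2676,.077,82.28)
plate_overlay(s,'c10',(250,75,340,155))
"
```

```text
t 23.80 pos [ 0.5465 -0.2602  0.142 ] jaw 82.32 grip 0.0149 F [ 0.1  0.1 -0.5] q6 -2.07 tilt [ 0. -0. -1.] | shift [-0.03 -0.3  -2.6 ] turn -0.01
```

View pics/c10.png

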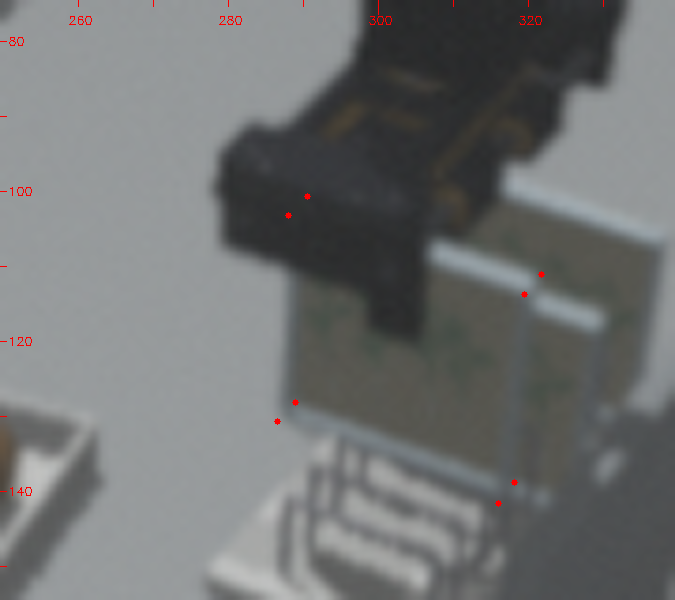

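Call:
{"name": "arm_command", "arguments": {"plan": [[[0.03,-0.3,0],0],[[0.03,-0.3,-0.5],0],[[0.03,-0.3,-0.8],0],[[0.03,-0.3,-1.1],0],[[0.03,-0.3,-1.3],0]]}}

```text
time: 24.3
position: [0.5463, -0.2683, 0.1081]
tool_rot: [-0.705, 0.049, -0.047, 0.706]
ft_force: [-0.8, 0.3, -1.2]
grip_width: 0.0148
```

```bash
python3 -c "
from pl import *
s=snap('side','z')
go(.547,-.2678,.077,82.28)
"
```

```text
t 24.35 pos [ 0.546  -0.2681  0.1075] jaw 82.22 grip 0.0151 F [-0.7 -0.1 -0.9] q6 -2.08 tilt [-0.002  0.002 -1.   ] | shift [ 0.04  0.01 -1.22] turn 0.01
```

Call:
{"name": "arm_command", "arguments": {"plan": [[[0.03,0.01,-0.3],0],[[0.03,0.01,-0.6],0],[[0.03,0.01,-0.9],0],[[0.03,0.01,-1.15],0],[[0.03,0.01,-1.28],0]]}}

```text
time: 24.85
position: [0.5472, -0.2682, 0.0765]
tool_rot: [-0.705, 0.048, -0.048, 0.706]
ft_force: [0.4, 0.4, -0.6]
grip_width: 0.0149
```

Call:
{"name": "arm_command", "arguments": {"plan": [[[0,0,-0.06],0],[[0,0,-0.06],0],[[0,0,-0.06],0]]}}

```text
time: 25.15
position: [0.5473, -0.2684, 0.0764]
tool_rot: [-0.705, 0.048, -0.048, 0.705]
ft_force: [-2.3, 0.9, 4.4]
grip_width: 0.0147
```

Call:
{"name": "arm_command", "arguments": {"plan": [[[0,0,0.04],0],[[0,0,0.04],0],[[0,0,0.04],0]]}}

```text
time: 25.45
position: [0.5478, -0.2686, 0.0767]
tool_rot: [0.706, -0.048, 0.048, -0.705]
ft_force: [-0.2, -0.2, -0.3]
grip_width: 0.0147
```

Call:
{"name": "arm_command", "arguments": {"plan": [[[0,0,0],0],[[0,0,0],0],[[0,0,0],0]], "fingers": -0.38}}

```text
time: 25.75
position: [0.5477, -0.2685, 0.0769]
tool_rot: [0.706, -0.048, 0.048, -0.705]
ft_force: [0.5, -0.4, -0.2]
grip_width: 0.0257
```

Call:
{"name": "arm_command", "arguments": {"plan": [[[0,0,0.4],0],[[0,0,1],0],[[0,0,3],0],[[0,2,3.6],0],[[0,4,3.6],0]]}}

```text
time: 26.25
position: [0.5502, -0.1723, 0.171]
tool_rot: [0.707, -0.046, 0.052, -0.704]
ft_force: [0.7, 0.8, -0.5]
grip_width: 0.0273
```

Call:
{"name": "arm_command", "arguments": {"plan": [[[0,8,0],0],[[0,8,0],0],[[0,8,0],0],[[0,8,0],0],[[0,8,0],0]], "fingers": 1}}

```text
time: 26.75
position: [0.5464, 0.0354, 0.1677]
tool_rot: [-0.705, 0.046, -0.045, 0.706]
ft_force: [-0.0, -0.6, 0.7]
grip_width: 0.0591
```

```bash
cat > pf.py <<'E'
from chk import *
from fit5 import soft,match,nm
def rp(x,y,z0=.012): return T(RACK,[[x+sx*.05,y+sy*.0075,z0+h] for h in(0,.1) for sx in(-1,1) for sy in(-1,1)])
def ov(tag,yx,name,bt,bs):
    for c,b,i in((load('top',tag),bt,1),(load('side',tag),bs,2)):
        crop(c,*b,f'{name}_{i}'); im=cv2.imread(f'pics/{name}_{i}.png'); k=im.shape[1]/(b[2]-b[0])
        for y,x in yx:
            u=((proj(c,rp(x,y))-[b[0],b[1]]+.5)*k).astype(int)
            for a,d in((4,5),(5,7),(7,6),(6,4)): cv2.line(im,tuple(map(int,u[a])),tuple(map(int,u[d])),(0,0,255),1)
        cv2.imwrite(f'pics/{name}_{i}.png',im)
E
python3 -c "
from pf import *
t=snap('top','z');s=snap('side','z')
go(.459,-.1147,.10,82)
ov('z',[(-.0805,0),(-.0115,0),(.0575,0)],'k',(335,165,435,240),(270,90,350,150))"
```

```text
t 26.85 pos [0.5477 0.0306 0.1676] jaw 82.42 grip 0.0677 F [-0.7 -0.9 -0.2] q6 -1.59 tilt [ 0.001 -0.001 -1.   ] | shift [-3.55 -5.81 -2.7 ] turn -0.08
```

View pics/k_1.png

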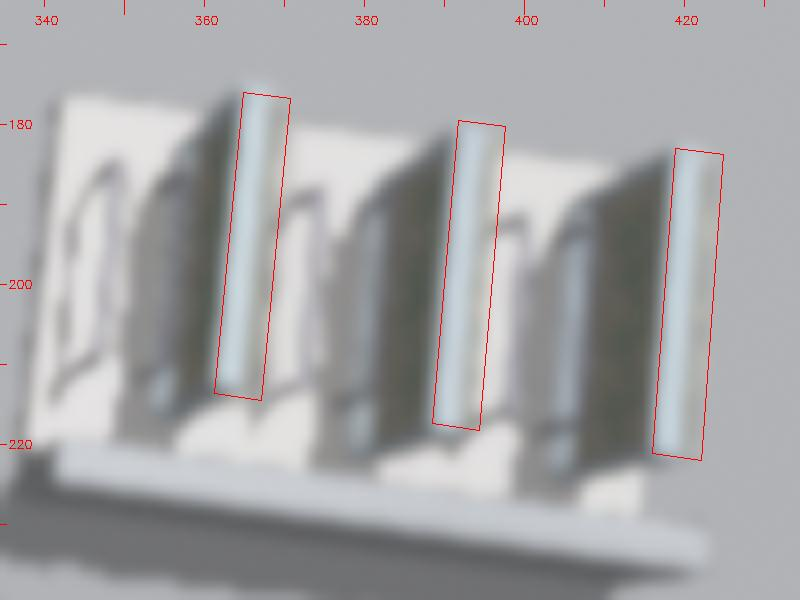

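View pics/k_2.png

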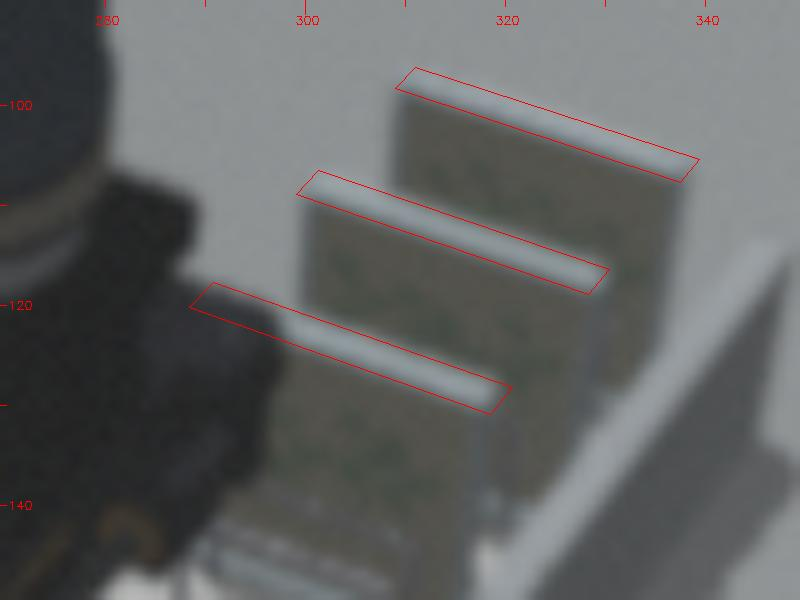

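```bash
python3 -c "
from look import *
from fit5 import dish
t=load('top','z');s=load('side','z')
look('m',(200,160,330,290),(200,150,340,270))
for p in((.477,.092),(.4787,-.005),(.459,-.1147)): print(dish([t,s],p))
"
```

```text
[[ 0.4583  0.1161 30.3102]
 [ 0.4772  0.0939  7.002 ]
 [ 0.4768  0.0941 38.2433]]
[[  0.4759  -0.0246  81.4419]
 [  0.4782  -0.0027   6.2486]
 [  0.4761  -0.0238 100.841 ]]
[[ 0.4592 -0.1147  3.2205]
 [ 0.459  -0.1145  3.8221]
 [ 0.4592 -0.1144  7.0521]]
```

View pics/m.png

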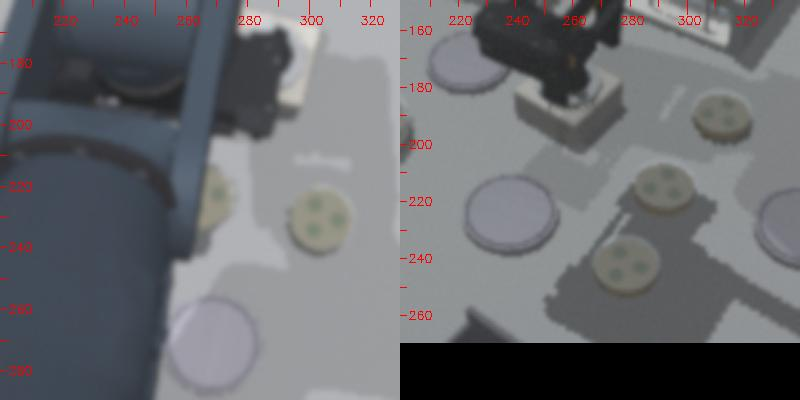

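Call:
{"name": "arm_command", "arguments": {"plan": [[[-3.5,-5.8,-2.5],0],[[-3.5,-5.8,-2.5],0],[[-3.5,-5.8,-2.5],0],[[-3.5,-5.8,-2.5],0],[[-3.5,-5.8,-2.5],0]]}}

```text
time: 27.45
position: [0.4575, -0.1196, 0.1032]
tool_rot: [-0.705, 0.052, -0.05, 0.706]
ft_force: [-0.2, 0.9, 0.3]
grip_width: 0.0871
```

Call:
{"name": "arm_command", "arguments": {"plan": [[[0,0,0],0],[[0,0,0],0],[[0,0,0],0]]}}

```text
time: 27.75
position: [0.4611, -0.1154, 0.1049]
tool_rot: [0.706, -0.047, 0.048, -0.705]
ft_force: [0.1, 0.2, -0.5]
grip_width: 0.0871
```

```bash
python3 -c "
from look import *
go(.4592,-.1147,.005,82.4)
"
```

```text
t 27.75 pos [ 0.4611 -0.1154  0.1049] jaw 82.28 grip 0.0871 F [ 0.1  0.2 -0.5] q6 -1.92 tilt [ 0.002 -0.001 -1.   ] | shift [-0.07  0.03 -4.  ] turn 0.02
```

Call:
{"name": "arm_command", "arguments": {"plan": [[[-0.07,0.03,-1.5],0],[[-0.07,0.03,-3],0],[[-0.07,0.03,-3.6],0],[[-0.07,0.03,-3.9],0],[[-0.07,0.03,-3.95],0]]}}

```text
time: 28.25
position: [0.4587, -0.1142, 0.0052]
tool_rot: [-0.705, 0.048, -0.047, 0.706]
ft_force: [0.9, -0.3, -0.9]
grip_width: 0.0873
```

Call:
{"name": "arm_command", "arguments": {"plan": [[[0,0,0],0],[[0,0,0],0]]}}

```text
time: 28.45
position: [0.4592, -0.115, 0.0066]
tool_rot: [0.706, -0.047, 0.048, -0.705]
ft_force: [-0.2, 0.4, 0.3]
grip_width: 0.087
```

```bash
python3 -c "
from look import *
go(.4592,-.1147,.005,82.4)
look('m',(260,190,350,280),(270,150,340,220))
"
```

```text
t 28.45 pos [ 0.4592 -0.115   0.0066] jaw 82.25 grip 0.0870 F [-0.2  0.4  0.3] q6 -1.92 tilt [ 0.002 -0.001 -1.   ] | shift [ 0.    0.01 -0.06] turn 0.03
```

View pics/m.png

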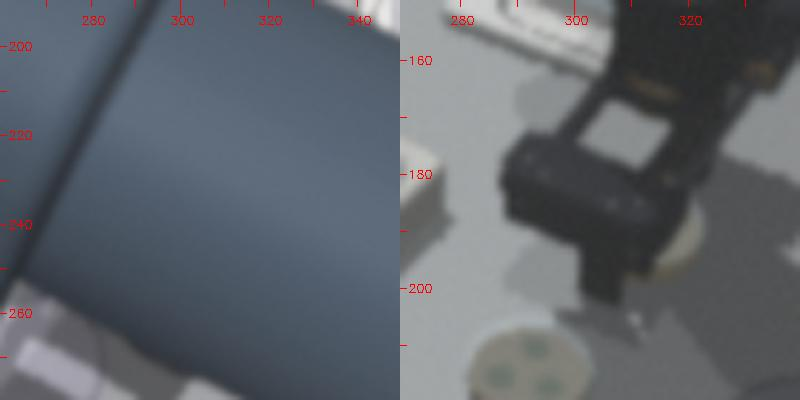

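Call:
{"name": "arm_command", "arguments": {"plan": [[[0,0,-0.06],0],[[0,0,-0.06],0],[[0,0,-0.06],0],[[0,0,-0.06],0],[[0,0,-0.06],0]], "fingers": -0.2, "force": 12}}

```text
time: 29.05
position: [0.4584, -0.1149, 0.0041]
tool_rot: [0.705, -0.048, 0.048, -0.705]
ft_force: [-0.4, 0.4, 1.9]
grip_width: 0.0597
```

Call:
{"name": "arm_command", "arguments": {"plan": [[[0,0,0.8],0],[[0.6,0.6,2],0],[[2,2,2],0],[[3.2,3.2,2],0],[[4.4,4.4,2],0]]}}

```text
time: 29.55
position: [0.5694, -0.0036, 0.0545]
tool_rot: [0.706, -0.048, 0.048, -0.705]
ft_force: [0.1, -1.0, -0.3]
grip_width: 0.0596
```

```bash
python3 -c "
from look import *
go(.600,.0785,.05,82.4)
"
```

```text
t 29.55 pos [ 0.5694 -0.0036  0.0545] jaw 82.21 grip 0.0596 F [ 0.1 -1.  -0.3] q6 -1.64 tilt [ 0. -0. -1.] | shift [ 1.22  3.29 -0.18] turn 0.04
```

Call:
{"name": "arm_command", "arguments": {"plan": [[[0.3,1,0.5],0],[[0.7,2.3,0.5],0],[[1.2,3.25,0.2],0],[[1.2,3.25,0],0],[[1.2,3.25,0],0]]}}

```text
time: 30.05
position: [0.5971, 0.0768, 0.053]
tool_rot: [0.706, -0.048, 0.046, -0.705]
ft_force: [0.2, -0.7, 0.1]
grip_width: 0.0595
```

Call:
{"name": "arm_command", "arguments": {"plan": [[[0,0,0],0],[[0,0,0],0],[[0,0,0],0]]}}

```text
time: 30.35
position: [0.5982, 0.0753, 0.0543]
tool_rot: [0.705, -0.049, 0.048, -0.705]
ft_force: [0.4, -0.1, -1.2]
grip_width: 0.0595
```

```bash
python3 -c "
from look import *
go(.600,.0785,.013,82.4)
look('m',(200,140,330,240),(205,140,305,240))
"
```

```text
t 30.35 pos [0.5982 0.0753 0.0543] jaw 82.14 grip 0.0595 F [ 0.4 -0.1 -1.2] q6 -1.49 tilt [-0. -0. -1.] | shift [ 0.07  0.13 -1.65] turn 0.05
```

View pics/m.png

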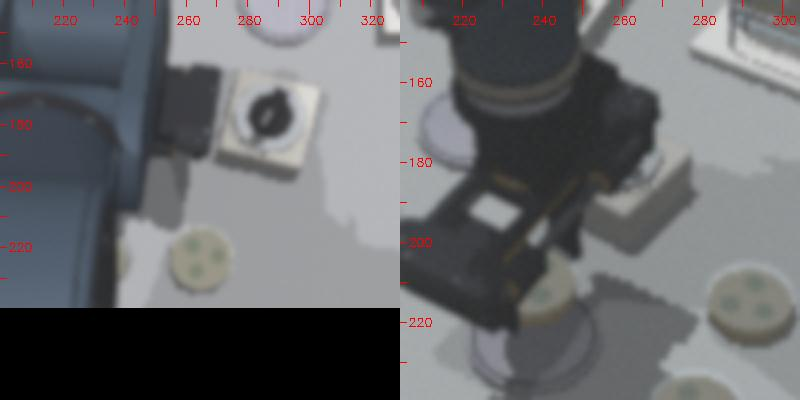

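Call:
{"name": "arm_command", "arguments": {"plan": [[[0.07,0.12,-0.5],0],[[0.07,0.12,-1.0],0],[[0.07,0.12,-1.4],0],[[0.07,0.12,-1.5],0],[[0.07,0.12,-1.5],0]]}}

```text
time: 30.95
position: [0.5993, 0.0795, 0.0154]
tool_rot: [0.705, -0.049, 0.047, -0.705]
ft_force: [0.7, -0.5, -0.5]
grip_width: 0.0593
```

```bash
python3 -c "
from look import *
s=snap('side','z')
go(.600,.0785,.013,82.4)
"
```

```text
t 31.00 pos [0.5998 0.0794 0.016 ] jaw 82.23 grip 0.0595 F [-0.3 -0.7  0.5] q6 -1.49 tilt [-0.001 -0.    -1.   ] | shift [ 0.01 -0.04 -0.12] turn 0.03
```

Call:
{"name": "arm_command", "arguments": {"plan": [[[0,-0.04,-0.06],0],[[0,-0.04,-0.12],0],[[0,-0.04,-0.16],0],[[0,-0.04,-0.16],0]]}}

```text
time: 31.4
position: [0.6001, 0.0784, 0.0127]
tool_rot: [0.705, -0.048, 0.048, -0.705]
ft_force: [-0.4, 0.0, -0.3]
grip_width: 0.0598
```

```bash
python3 -c "
from look import *
go(.600,.0785,.013,82.4)
"
```

```text
t 31.40 pos [0.6001 0.0784 0.0127] jaw 82.22 grip 0.0598 F [-0.4  0.  -0.3] q6 -1.49 tilt [ 0. -0. -1.] | shift [-0.01  0.    0.01] turn 0.04
```

Call:
{"name": "arm_command", "arguments": {"plan": [[[0,0,-0.03],0],[[0,0,-0.03],0]]}}

```text
time: 31.6
position: [0.6003, 0.0784, 0.0122]
tool_rot: [0.705, -0.048, 0.048, -0.705]
ft_force: [-0.1, -0.6, 1.1]
grip_width: 0.0596
```

Call:
{"name": "arm_command", "arguments": {"plan": [[[0,0,0],0],[[0,0,0],0],[[0,0,0],0],[[0,0,0],0]], "fingers": 0.7}}

```text
time: 32.0
position: [0.6001, 0.0784, 0.0118]
tool_rot: [0.705, -0.048, 0.048, -0.705]
ft_force: [-0.7, 0.1, -0.7]
grip_width: 0.0728
```

Call:
{"name": "arm_command", "arguments": {"plan": [[[0,0,1],0],[[0,0,2.5],0],[[-1,-1,3.5],0],[[-2.5,-2,3.5],0],[[-3.8,-3.3,3.5],0]], "fingers": 1}}

```text
time: 32.5
position: [0.5043, -0.0041, 0.1005]
tool_rot: [0.706, -0.046, 0.048, -0.705]
ft_force: [-0.4, -1.1, -0.5]
grip_width: 0.0865
```

Call:
{"name": "arm_command", "arguments": {"plan": [[[-1.5,-8,0],0],[[-1.5,-8,0],0],[[-1.5,-8,0],0],[[-1.5,-8,0],0],[[-1.5,-8,0],0]]}}

```text
time: 33.0
position: [0.4682, -0.2107, 0.0998]
tool_rot: [0.707, -0.049, 0.052, -0.704]
ft_force: [0.7, 0.1, 0.8]
grip_width: 0.0871
```

```bash
python3 -c "
from look import *
from fit5 import dish
t,s=look('m',(200,140,330,260),(200,140,320,260))
go(.4787,-.005,.1,82.4)
print('on stand',dish([t,s],(.6,.0785),z0=.008))
print('stand',dish([t,s],(.6,.0785),k='stand',r=.045,h=.008))
for p in((.477,.092),(.4787,-.005)): print(dish([t,s],p))
"
```

```text
t 33.10 pos [ 0.4673 -0.2055  0.0993] jaw 82.01 grip 0.0873 F [ 0.3  1.3 -0. ] q6 -2.07 tilt [ 0.  0. -1.] | shift [0.46 8.02 0.03] turn 0.08
on stand [[ 0.6013  0.0782 25.304 ]
 [ 0.6006  0.0779  8.8864]
 [ 0.6013  0.0782 34.2213]]
stand [[ 0.6241  0.0863  7.4292]
 [ 0.6009  0.0752  3.8201]
 [ 0.6259  0.0773 11.1822]]
[[ 0.467   0.0689 64.8788]
 [ 0.4771  0.0934  7.7708]
 [ 0.4753  0.0879 83.9332]]
[[ 0.4458 -0.0157  1.1673]
 [ 0.4783 -0.0041  4.6859]
 [ 0.4784 -0.0041  6.1202]]
```

View pics/m.png

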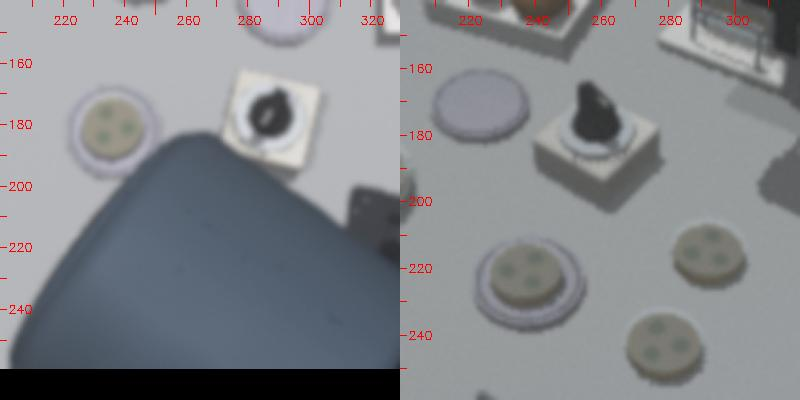

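```bash
cat > conc.py <<'E'
from look import *
def conc(tag,ps,name,ctr=(.600,.0785),ztop=.008):
    A=np.linspace(0,2*np.pi,90)
    for c,b,i in((load('top',tag),(215,160,260,205),1),(load('side',tag),(215,200,265,245),2)):
        crop(c,*b,f'{name}_{i}',9); im=cv2.imread(f'pics/{name}_{i}.png'); k=9
        for (x,y,r,z,col) in [(ctr[0],ctr[1],.045,.008,(0,0,255))]+ps:
            u=((proj(c,np.stack([x+r*np.cos(A),y+r*np.sin(A),0*A+z],1))-[b[0],b[1]]+.5)*k).astype(np.int32)
            cv2.polylines(im,[u],True,col,1)
        cv2.imwrite(f'pics/{name}_{i}.png',im)
    a=cv2.imread(f'pics/{name}_1.png');d=cv2.imread(f'pics/{name}_2.png');h=max(a.shape[0],d.shape[0])
    cv2.imwrite(f'pics/{name}.png',np.hstack([np.pad(q,((0,h-q.shape[0]),(0,0),(0,0))) for q in(a,d)])[:, :800] if False else cv2.resize(np.hstack([np.pad(q,((0,h-q.shape[0]),(0,0),(0,0))) for q in(a,d)]),(800,400)))
E
python3 -c "
from conc import *
conc('z',[(.6012,.0782,.03,.023,(0,255,0))],'cc')"
```

```text
(no output)
```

View pics/cc.png

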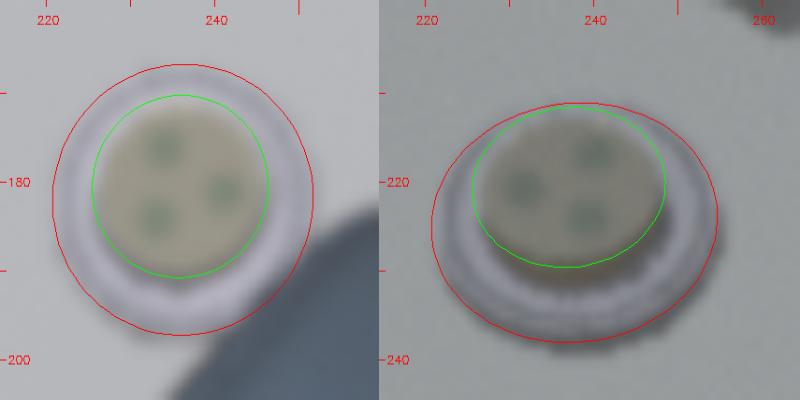

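Call:
{"name": "arm_command", "arguments": {"plan": [[[0.45,8,0],0.05],[[0.45,8,0],0.05],[[0.45,8,0],0.05],[[0.45,8,0],0.05],[[0.45,8,0],0.05]]}}

```text
time: 33.6
position: [0.4761, 0.0037, 0.0992]
tool_rot: [-0.705, 0.044, -0.041, 0.707]
ft_force: [-0.6, -0.0, -0.6]
grip_width: 0.0871
```

Call:
{"name": "arm_command", "arguments": {"plan": [[[0,0,0],0],[[0,0,0],0],[[0,0,0],0]]}}

```text
time: 33.9
position: [0.479, -0.005, 0.0994]
tool_rot: [0.706, -0.047, 0.047, -0.705]
ft_force: [-0.2, 0.5, 1.0]
grip_width: 0.0871
```

```bash
python3 -c "
from look import *
from fit5 import dish
go(.4787,-.005,.005,82.4)
t,s=look('m',(200,140,330,260),(200,140,320,260))
for p in((.477,.092),(.4787,-.005)): print(dish([t,s],p))
"
```

```text
t 33.90 pos [ 0.479  -0.005   0.0994] jaw 82.39 grip 0.0871 F [-0.2  0.5  1. ] q6 -1.68 tilt [ 0. -0. -1.] | shift [-0.01  0.   -3.78] turn 0.00
[[ 0.4847  0.0989 37.5618]
 [ 0.4765  0.0932  7.8563]
 [ 0.4776  0.095  47.4179]]
[[ 0.4623  0.0194 30.275 ]
 [ 0.4781 -0.0042  5.1624]
 [ 0.476  -0.0021 44.6175]]
```

Call:
{"name": "arm_command", "arguments": {"plan": [[[0,0,-1.5],0],[[0,0,-2.8],0],[[0,0,-3.5],0],[[0,0,-3.75],0],[[0,0,-3.8],0]]}}

```text
time: 34.5
position: [0.4786, -0.0049, 0.0038]
tool_rot: [-0.705, 0.047, -0.047, 0.706]
ft_force: [-0.1, 0.5, -1.0]
grip_width: 0.0873
```

Call:
{"name": "arm_command", "arguments": {"plan": [[[0,0,-0.04],0],[[0,0,-0.04],0],[[0,0,-0.04],0],[[0,0,-0.04],0],[[0,0,-0.04],0]], "fingers": -0.2, "force": 12}}

```text
time: 35.0
position: [0.4793, -0.0042, 0.0039]
tool_rot: [0.706, -0.046, 0.047, -0.705]
ft_force: [0.3, 0.0, 3.7]
grip_width: 0.0594
```

Call:
{"name": "arm_command", "arguments": {"plan": [[[0,0,1],0],[[0,0,2.8],0],[[1,0.7,3],0],[[2.4,1.7,3],0],[[3.8,2.6,3],0]]}}

```text
time: 35.5
position: [0.5748, 0.0617, 0.0795]
tool_rot: [0.706, -0.046, 0.047, -0.706]
ft_force: [0.9, -0.4, -0.9]
grip_width: 0.0593
```

```bash
python3 -c "
from look import *
go(.600,.0785,.07,82.4)
"
```

```text
t 35.50 pos [0.5748 0.0617 0.0795] jaw 82.44 grip 0.0593 F [ 0.9 -0.4 -0.9] q6 -1.53 tilt [ 0.001 -0.    -1.   ] | shift [ 1.01  0.67 -0.38] turn -0.01
```

Call:
{"name": "arm_command", "arguments": {"plan": [[[1,0.7,-0.3],0],[[1,0.7,-0.5],0],[[1,0.7,-0.5],0],[[1,0.7,-0.5],0],[[1,0.7,-0.5],0]]}}

```text
time: 36.0
position: [0.5976, 0.0778, 0.0659]
tool_rot: [0.706, -0.047, 0.046, -0.706]
ft_force: [-0.4, 0.3, -1.0]
grip_width: 0.0592
```

```bash
python3 -c "
from look import *
s=snap('side','z');s=snap('side','z')
go(.600,.0785,.027,82.4)
"
```

```text
t 36.10 pos [0.5982 0.0778 0.0661] jaw 82.42 grip 0.0598 F [-0.   1.4 -1. ] q6 -1.49 tilt [-0. -0. -1.] | shift [ 0.07  0.03 -1.56] turn -0.00
```

Call:
{"name": "arm_command", "arguments": {"plan": [[[0.08,0.02,-0.5],0],[[0.08,0.02,-1.0],0],[[0.08,0.02,-1.3],0],[[0.08,0.02,-1.4],0],[[0.08,0.02,-1.4],0]]}}

```text
time: 36.6
position: [0.6002, 0.0789, 0.0298]
tool_rot: [0.706, -0.047, 0.046, -0.706]
ft_force: [0.4, -0.2, -0.1]
grip_width: 0.0594
```

```bash
python3 -c "
from look import *
s=snap('side','z');s=snap('side','z')
go(.6002,.0783,.027,82.4)
"
```

```text
t 36.70 pos [0.6009 0.0789 0.0308] jaw 82.48 grip 0.0594 F [ 0.4  0.5 -0.4] q6 -1.49 tilt [-0. -0. -1.] | shift [-0.03 -0.02 -0.15] turn -0.02
```

Call:
{"name": "arm_command", "arguments": {"plan": [[[-0.03,-0.02,-0.08],0],[[-0.03,-0.02,-0.13],0],[[-0.03,-0.02,-0.17],0],[[-0.03,-0.02,-0.17],0]]}}

```text
time: 37.1
position: [0.6002, 0.0784, 0.027]
tool_rot: [0.706, -0.046, 0.046, -0.706]
ft_force: [-1.1, 0.1, 1.9]
grip_width: 0.0594
```

```bash
python3 -c "
from look import *
go(.6002,.0783,.027,82.4)
"
```

```text
t 37.10 pos [0.6002 0.0784 0.027 ] jaw 82.48 grip 0.0594 F [-1.1  0.1  1.9] q6 -1.49 tilt [ 0. -0. -1.] | shift [ 0. -0.  0.] turn -0.02
```

Light contact (1.9 N) at the expected height, so I release.

Call:
{"name": "arm_command", "arguments": {"plan": [[[0,0,0],0],[[0,0,0],0],[[0,0,0],0],[[0,0,0],0]], "fingers": 0.7}}

```text
time: 37.5
position: [0.6001, 0.0784, 0.0265]
tool_rot: [-0.706, 0.046, -0.046, 0.706]
ft_force: [-0.2, 0.5, -0.1]
grip_width: 0.0732
```

Call:
{"name": "arm_command", "arguments": {"plan": [[[0,0,1],0],[[0,0,2.5],0],[[-1,-1,2.9],0],[[-2.5,-2,2.9],0],[[-3.8,-3.3,2.9],0]], "fingers": 1}}

```text
time: 38.0
position: [0.5039, -0.004, 0.0997]
tool_rot: [0.706, -0.045, 0.046, -0.706]
ft_force: [-0.5, -1.0, -0.7]
grip_width: 0.0869
```

Call:
{"name": "arm_command", "arguments": {"plan": [[[-1.2,-5,0],0],[[-1.2,-5,0],0],[[-1.2,-5,0],0],[[-1.2,-5,0],0],[[-1.2,-5,0],0]]}}

```text
time: 38.5
position: [0.4749, -0.1294, 0.0991]
tool_rot: [-0.705, 0.047, -0.047, 0.706]
ft_force: [0.1, 0.6, -0.0]
grip_width: 0.0871
```

```bash
python3 -c "
from conc import *
from fit5 import dish
t,s=look('m',(200,140,330,260),(200,140,320,260))
go(.4772,.0925,.1,82.4)
print('on stand',dish([t,s],(.6,.0785),z0=.008,h=.03))
for p in((.477,.092),): print(dish([t,s],p))
conc('z',[(.6005,.0783,.03,.023,(0,255,0)),(.6005,.0783,.03,.038,(0,255,0))],'cc')
"
```

```text
t 38.60 pos [ 0.475 -0.128  0.099] jaw 82.52 grip 0.0870 F [0.3 0.3 0.1] q6 -1.93 tilt [-0.001  0.001 -1.   ] | shift [0.09 8.82 0.04] turn -0.02
on stand [[ 0.6001  0.0788  9.9874]
 [ 0.6     0.0777  9.02  ]
 [ 0.5998  0.0785 19.0463]]
[[ 0.4499  0.1156 43.4046]
 [ 0.4769  0.0934  4.7774]
 [ 0.4758  0.0941 58.496 ]]
```

View pics/cc.png

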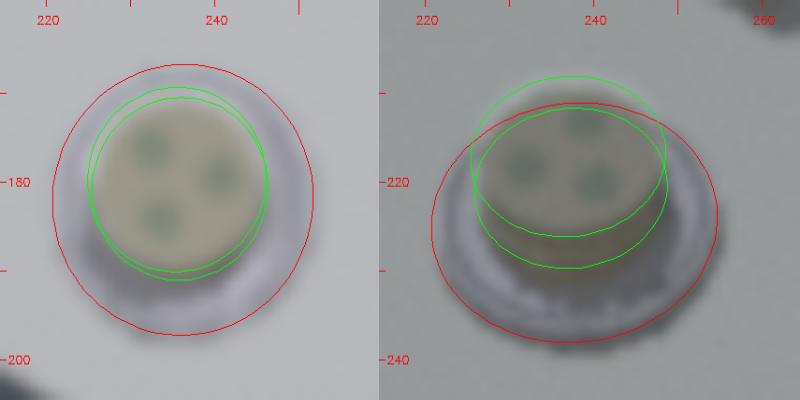

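View pics/m.png

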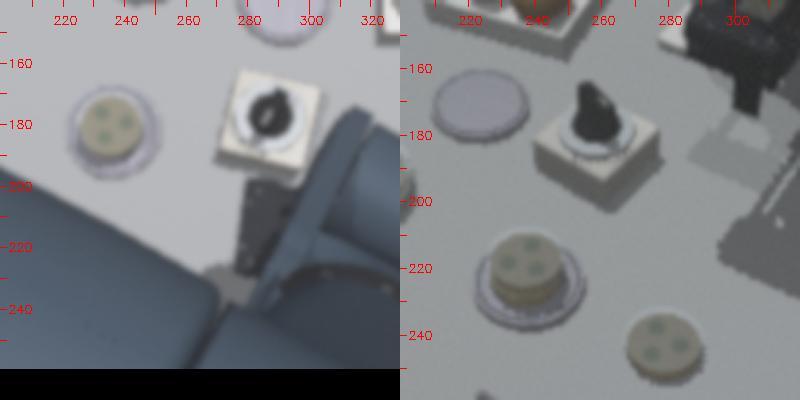

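Two dishes are stacked on centre. The last dish is still at side pixel (279,243). I go for it.

Call:
{"name": "arm_command", "arguments": {"plan": [[[0.1,8.8,0],0],[[0.1,8.8,0],0],[[0.1,8.8,0],0],[[0.1,8.8,0],0],[[0.1,8.8,0],0]]}}

```text
time: 39.1
position: [0.476, 0.0963, 0.0991]
tool_rot: [-0.705, 0.045, -0.044, 0.706]
ft_force: [0.8, -0.4, 0.4]
grip_width: 0.0872
```

Call:
{"name": "arm_command", "arguments": {"plan": [[[0,0,0],0],[[0,0,0],0],[[0,0,0],0]]}}

```text
time: 39.4
position: [0.4776, 0.0906, 0.0991]
tool_rot: [0.706, -0.046, 0.046, -0.706]
ft_force: [-0.3, -0.7, -0.7]
grip_width: 0.0869
```

```bash
python3 -c "
from look import *
from fit5 import dish
go(.4772,.0925,.004,82.4)
t,s=look('m',(200,140,330,260),(200,140,320,260))
for p in((.477,.092),): print(dish([t,s],p))
"
```

```text
t 39.40 pos [0.4776 0.0906 0.0991] jaw 82.49 grip 0.0869 F [-0.3 -0.7 -0.7] q6 -1.48 tilt [-0. -0. -1.] | shift [-0.02  0.08 -3.8 ] turn -0.02
[[ 0.4544  0.1023 51.1   ]
 [ 0.4778  0.0925  6.0702]
 [ 0.4774  0.0944 62.112 ]]
```

View pics/m.png

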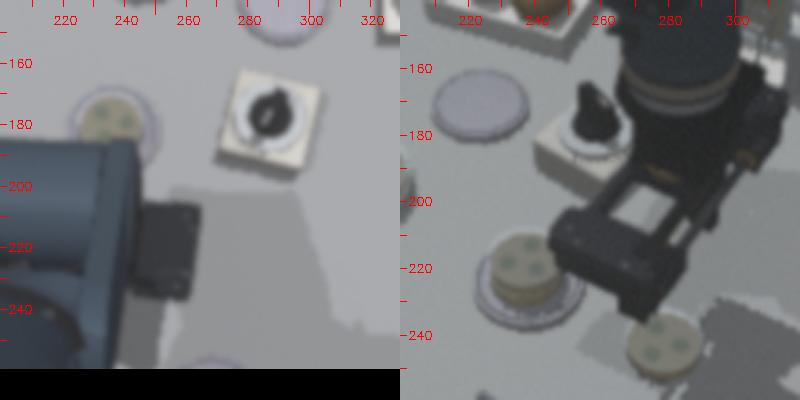

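Call:
{"name": "arm_command", "arguments": {"plan": [[[-0.02,0.08,-1.5],0],[[-0.02,0.08,-2.8],0],[[-0.02,0.08,-3.5],0],[[-0.02,0.08,-3.75],0],[[-0.02,0.08,-3.8],0]]}}

```text
time: 40.0
position: [0.477, 0.0921, 0.0035]
tool_rot: [0.706, -0.047, 0.047, -0.706]
ft_force: [0.2, 0.5, 1.2]
grip_width: 0.087
```

Call:
{"name": "arm_command", "arguments": {"plan": [[[0,0,-0.02],0],[[0,0,-0.02],0],[[0,0,-0.02],0],[[0,0,-0.02],0],[[0,0,-0.02],0]], "fingers": -0.2, "force": 12}}

```text
time: 40.5
position: [0.4775, 0.0929, 0.0042]
tool_rot: [-0.706, 0.046, -0.047, 0.706]
ft_force: [-0.3, -0.6, 3.7]
grip_width: 0.0597
```

Call:
{"name": "arm_command", "arguments": {"plan": [[[0,0,1],0],[[0,0,2.8],0],[[1,0,3],0],[[2.4,-0.2,3],0],[[4,-0.5,3],0]]}}

```text
time: 41.0
position: [0.5772, 0.0809, 0.0796]
tool_rot: [-0.706, 0.046, -0.046, 0.706]
ft_force: [-0.3, -0.1, -1.4]
grip_width: 0.0595
```

```bash
python3 -c "
from look import *
go(.600,.0785,.08,82.4)
"
```

```text
t 41.00 pos [0.5772 0.0809 0.0796] jaw 82.53 grip 0.0595 F [-0.3 -0.1 -1.4] q6 -1.49 tilt [-0.  0. -1.] | shift [ 0.91 -0.1   0.01] turn -0.03
```

Call:
{"name": "arm_command", "arguments": {"plan": [[[0.95,-0.1,0],0],[[0.95,-0.1,-0.3],0],[[0.95,-0.1,-0.5],0],[[0.95,-0.1,-0.5],0],[[0.95,-0.1,-0.5],0]]}}

```text
time: 41.5
position: [0.5987, 0.0783, 0.0655]
tool_rot: [-0.706, 0.047, -0.045, 0.706]
ft_force: [0.9, 0.5, 0.2]
grip_width: 0.0595
```

```bash
python3 -c "
from look import *
s=snap('side','z');s=snap('side','z')
go(.6001,.0785,.042,82.4)
"
```

```text
t 41.60 pos [0.5998 0.0782 0.0661] jaw 82.50 grip 0.0594 F [-0.2  0.2 -0.1] q6 -1.49 tilt [-0.001  0.    -1.   ] | shift [ 0.01  0.01 -0.96] turn -0.02
```

Call:
{"name": "arm_command", "arguments": {"plan": [[[0.01,0.01,-0.3],0],[[0.01,0.01,-0.6],0],[[0.01,0.01,-0.8],0],[[0.01,0.01,-0.9],0],[[0.01,0.01,-0.9],0]]}}

```text
time: 42.1
position: [0.6007, 0.0782, 0.0429]
tool_rot: [0.706, -0.047, 0.046, -0.706]
ft_force: [-0.0, -0.2, -0.4]
grip_width: 0.0597
```

Call:
{"name": "arm_command", "arguments": {"plan": [[[0,0,0],0],[[0,0,0],0]]}}

```text
time: 42.3
position: [0.6013, 0.0781, 0.0438]
tool_rot: [0.706, -0.046, 0.047, -0.706]
ft_force: [0.6, -0.4, 1.0]
grip_width: 0.0597
```

```bash
python3 -c "
from look import *
go(.6001,.0785,.042,82.4)
"
```

```text
t 42.30 pos [0.6013 0.0781 0.0438] jaw 82.47 grip 0.0597 F [ 0.6 -0.4  1. ] q6 -1.49 tilt [ 0. -0. -1.] | shift [-0.05  0.02 -0.07] turn -0.01
```

Call:
{"name": "arm_command", "arguments": {"plan": [[[-0.05,0.02,-0.04],0],[[-0.05,0.02,-0.08],0],[[-0.05,0.02,-0.08],0]]}}

```text
time: 42.6
position: [0.5998, 0.0788, 0.0422]
tool_rot: [-0.706, 0.046, -0.046, 0.706]
ft_force: [-1.2, -0.2, 4.6]
grip_width: 0.0595
```

Call:
{"name": "arm_command", "arguments": {"plan": [[[0,0,0],0],[[0,0,0],0],[[0,0,0],0],[[0,0,0],0]], "fingers": 0.7}}

```text
time: 43.0
position: [0.5998, 0.0786, 0.0414]
tool_rot: [0.706, -0.046, 0.046, -0.706]
ft_force: [-0.8, 0.4, 0.0]
grip_width: 0.0731
```

Call:
{"name": "arm_command", "arguments": {"plan": [[[0,0,1],0],[[0,0,2.5],0],[[-1,-1,3],0],[[-2.5,-2,3],0],[[-3.8,-3.3,3],0]], "fingers": -0.3}}

```text
time: 43.5
position: [0.5037, -0.0038, 0.1172]
tool_rot: [0.706, -0.045, 0.046, -0.706]
ft_force: [0.1, -0.8, -0.5]
grip_width: 0.0418
```

Call:
{"name": "arm_command", "arguments": {"plan": [[[-1.5,-3,0],0],[[-1.5,-3,0],0],[[-1.5,-3,0],0],[[-1.5,-3,0],0],[[-1.5,-3,0],0]]}}

```text
time: 44.0
position: [0.4679, -0.0783, 0.1167]
tool_rot: [-0.706, 0.046, -0.046, 0.706]
ft_force: [-0.0, 0.3, -0.3]
grip_width: 0.0307
```

```bash
python3 -c "
from conc import *
from fit5 import dish
t,s=look('m',(200,140,330,260),(200,140,320,260))
go(.606,-.068,.12,82.4)
print('on stand',dish([t,s],(.6,.0785),z0=.008,h=.045))
conc('z',[(.6001,.0784,.03,.023,(0,255,0)),(.6001,.0784,.03,.053,(0,255,0))],'cc')
crop(t,262,155,312,205,'t_dim');crop(s,230,155,290,210,'s_dim')
a=cv2.imread('pics/t_dim.png');b=cv2.imread('pics/s_dim.png')
a=cv2.resize(a,(400,400));b=cv2.resize(b,(400,400));cv2.imwrite('pics/dim2.png',np.hstack([a,b]))
"
```

```text
t 44.10 pos [ 0.4679 -0.0779  0.1166] jaw 82.58 grip 0.0306 F [-0.1  0.5 -0.4] q6 -1.84 tilt [ 0.  0. -1.] | shift [5.52 0.4  0.14] turn -0.04
on stand [[ 0.6001  0.0791  9.0372]
 [ 0.5998  0.0784  9.3347]
 [ 0.5999  0.0791 18.4041]]
```

View pics/cc.png

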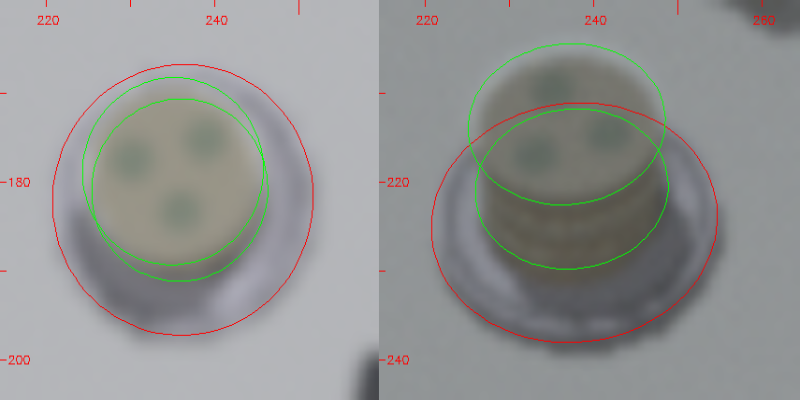

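View pics/dim2.png

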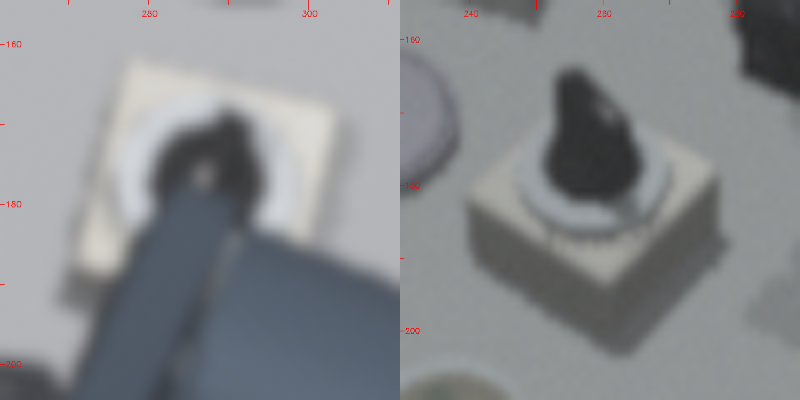

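```bash
python3 -c "
from pf import *
ov('z',[(-.0805,0),(-.0115,0),(.0575,0)],'k',(335,165,435,240),(270,90,350,150))
t=load('top','z');s=load('side','z')
crop(s,0,0,512,384,'full')
"
```

```text
(no output)
```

View pics/full.png

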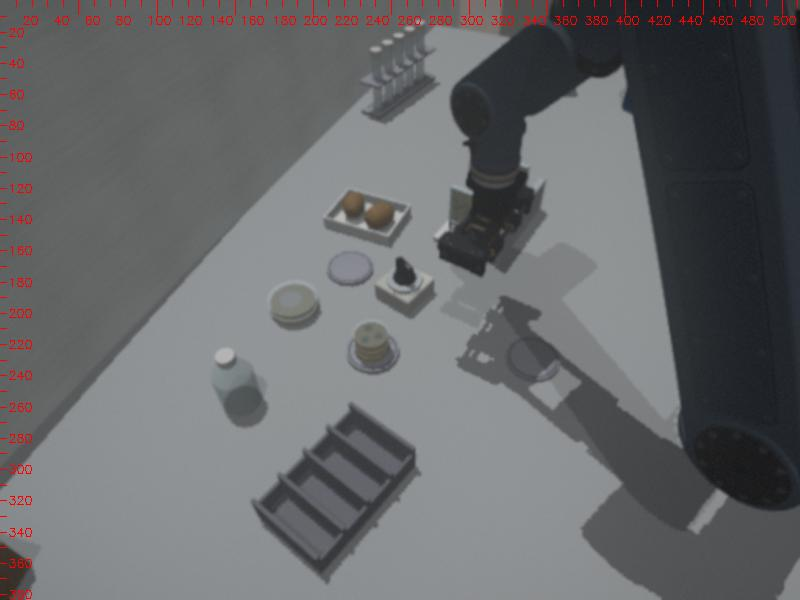

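View pics/k_1.png

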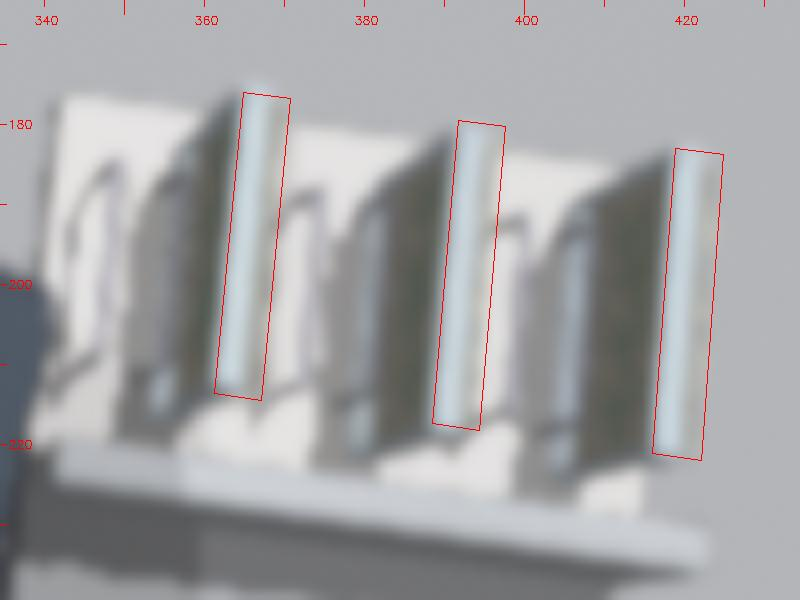

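Everything is in place: the caddy is empty, three plates are centred in the rack, and three dishes are stacked. Next is the dimmer.

Call:
{"name": "arm_command", "arguments": {"plan": [[[5.5,0.4,0.6],-5.5],[[5.5,0.4,0.6],-5.5],[[5.5,0.4,0.6],-5.5],[[5.5,0.4,0.6],-5.5],[[5.5,0.4,0.6],-5.5]]}}

```text
time: 44.6
position: [0.6051, -0.0673, 0.1311]
tool_rot: [0.675, -0.212, 0.211, -0.675]
ft_force: [-0.5, 0.3, 0.4]
grip_width: 0.0308
```

Call:
{"name": "arm_command", "arguments": {"plan": [[[0,0,0],0],[[0,0,0],0],[[0,0,0],0]]}}

```text
time: 44.9
position: [0.6037, -0.0687, 0.1315]
tool_rot: [0.674, -0.213, 0.212, -0.674]
ft_force: [0.1, -0.1, 0.7]
grip_width: 0.0306
```

```bash
python3 -c "
from look import *
go(.606,-.0685,.055,54)
look('n',(240,130,340,230),(215,120,300,205))
"
```

```text
t 44.90 pos [ 0.6037 -0.0687  0.1315] jaw 54.99 grip 0.0306 F [ 0.1 -0.1  0.7] q6 -1.26 tilt [-0.001  0.    -1.   ] | shift [ 0.09  0.01 -3.06] turn -0.20
```

View pics/n.png

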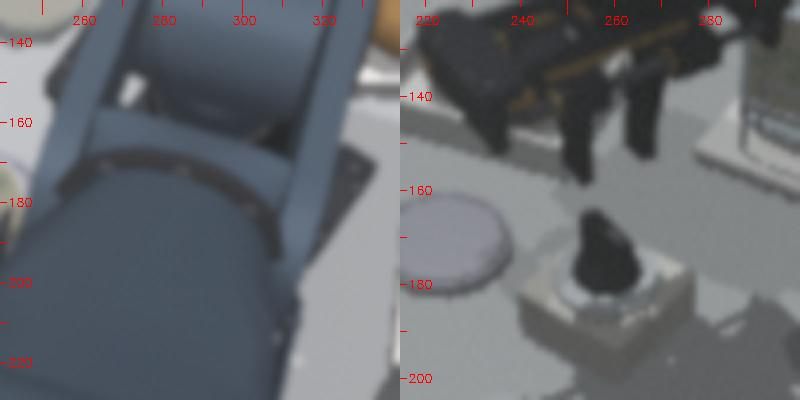

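Call:
{"name": "arm_command", "arguments": {"plan": [[[0.08,0,-0.8],-0.2],[[0.08,0,-1.4],-0.2],[[0.08,0,-1.6],-0.2],[[0.08,0,-1.6],-0.2],[[0.08,0,-1.6],-0.2]], "fingers": -0.15}}

```text
time: 45.5
position: [0.6072, -0.0691, 0.0921]
tool_rot: [-0.672, 0.218, -0.219, 0.672]
ft_force: [0.1, 0.1, 0.3]
grip_width: 0.0368
```

```bash
python3 -c "
from look import *
s=snap('side','z')
go(.606,-.0685,.055,54)
crop(s,225,130,295,190,'n')
im=cv2.imread('pics/n.png');k=im.shape[1]/70
for d in(-.02,0,.02):
  a=np.radians(-36);u=(proj(s,[.606+d*np.cos(a),-.0685+d*np.sin(a),.08])[0]-[225,130]+.5)*k
  cv2.circle(im,tuple(map(int,u)),4,(0,0,255),-1)
cv2.imwrite('pics/n.png',im)
"
```

```text
t 45.55 pos [ 0.6074 -0.0691  0.0924] jaw 53.97 grip 0.0366 F [ 0.9 -0.2 -0.1] q6 -1.24 tilt [ 0.001 -0.    -1.   ] | shift [-0.05  0.02 -1.5 ] turn 0.01
```

View pics/n.png

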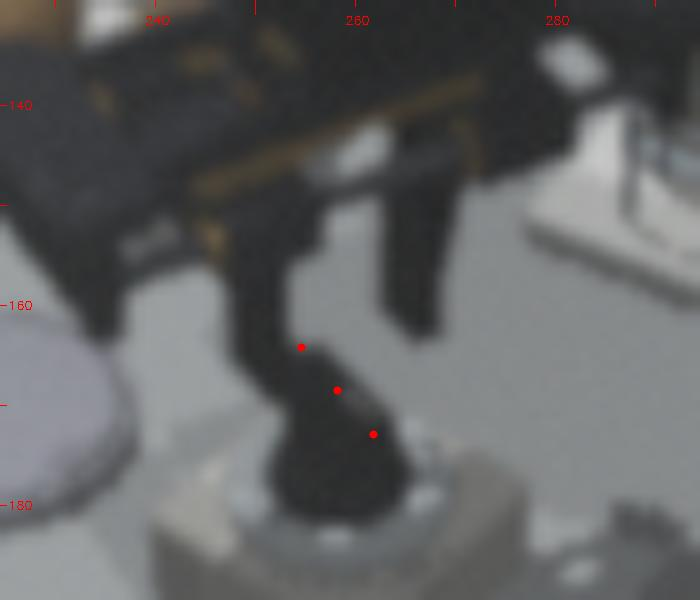

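Call:
{"name": "arm_command", "arguments": {"plan": [[[-0.05,0.02,-0.4],0],[[-0.05,0.02,-0.8],0],[[-0.05,0.02,-1.2],0],[[-0.05,0.02,-1.45],0],[[-0.05,0.02,-1.45],0]]}}

```text
time: 46.05
position: [0.6046, -0.0681, 0.0538]
tool_rot: [0.672, -0.22, 0.218, -0.672]
ft_force: [-0.3, 0.2, 0.0]
grip_width: 0.0369
```

Call:
{"name": "arm_command", "arguments": {"plan": [[[0,0,0],0],[[0,0,0],0],[[0,0,0],0],[[0,0,0],0]], "fingers": -1, "force": 15}}

```text
time: 46.45
position: [0.6062, -0.0684, 0.0558]
tool_rot: [-0.672, 0.218, -0.219, 0.673]
ft_force: [0.6, 0.4, -0.1]
grip_width: 0.014
```

```bash
python3 -c "
from look import *
go(.606,-.0685,.055,54)
print(get_obs()['moment'])
s=snap('side','z');crop(s,225,130,295,190,'n')
"
```

```text
t 46.45 pos [ 0.6062 -0.0684  0.0558] jaw 53.97 grip 0.0140 F [ 0.6  0.4 -0.1] q6 -1.24 tilt [ 0.001 -0.    -1.   ] | shift [-0.01 -0.01 -0.03] turn 0.01
[0.00745821 0.03270796 0.01420612]
```

View pics/n.png

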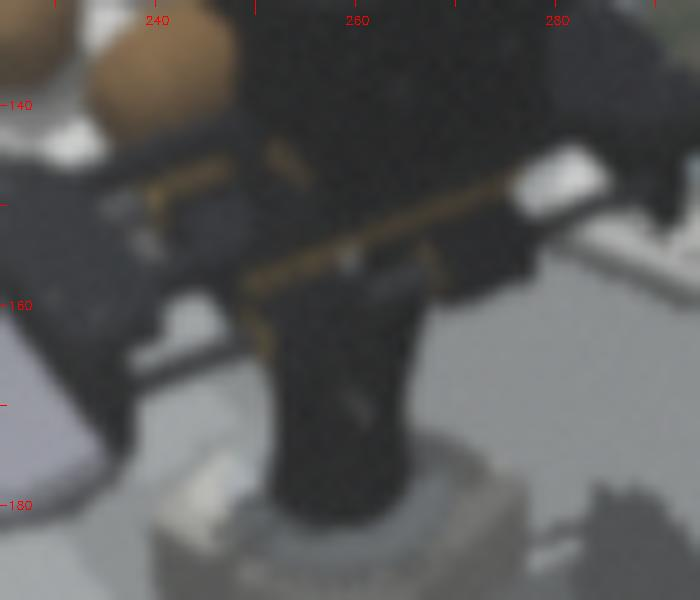

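Call:
{"name": "arm_command", "arguments": {"plan": [[[0,0,0],-1.4],[[0,0,0],-2.8],[[0,0,0],-4.2],[[0,0,0],-5.6],[[0,0,0],-7]], "force": 25}}

```text
time: 47.0
position: [0.6065, -0.0681, 0.0558]
tool_rot: [-0.574, 0.412, -0.413, 0.575]
ft_force: [2.4, 1.9, 0.5]
grip_width: 0.0137
```

```bash
python3 -c "
from look import *
go(.606,-.0685,.055,54)
print(get_obs()['moment'])
"
```

```text
t 47.00 pos [ 0.6065 -0.0681  0.0558] jaw 18.68 grip 0.0137 F [2.4 1.9 0.5] q6 -0.62 tilt [ 0.002  0.    -1.   ] | shift [-0.02 -0.01 -0.03] turn 7.06
[ 0.13155278 -0.17811317  0.03744678]
```

Call:
{"name": "arm_command", "arguments": {"plan": [[[0,0,0],-1.4],[[0,0,0],-2.8],[[0,0,0],-4.2],[[0,0,0],-5.6],[[0,0,0],-7]]}}

```text
time: 47.5
position: [0.6067, -0.0685, 0.0558]
tool_rot: [0.425, -0.564, 0.566, -0.425]
ft_force: [1.5, -0.4, 0.0]
grip_width: 0.0166
```

```bash
python3 -c "
from look import *
go(.606,-.0685,.055,54)
print(get_obs()['moment'])
"
```

```text
t 47.50 pos [ 0.6067 -0.0685  0.0558] jaw -16.09 grip 0.0166 F [ 1.5 -0.4  0. ] q6 -0.01 tilt [ 0.002 -0.002 -1.   ] | shift [-0.03  0.   -0.03] turn 14.02
[-0.05679822 -0.18265224  0.89366598]
```

The grip widened to 16.6 mm with 0.9 N m of torque, so the knob is against its stop. I release here.

Call:
{"name": "arm_command", "arguments": {"plan": [[[0,0,0],0],[[0,0,0],0],[[0,0,0],0],[[0,0,0],0]], "fingers": -0.1}}

```text
time: 47.9
position: [0.6053, -0.0684, 0.0553]
tool_rot: [-0.426, 0.565, -0.565, 0.425]
ft_force: [-0.4, 0.7, -0.4]
grip_width: 0.0364
```

Call:
{"name": "arm_command", "arguments": {"plan": [[[0,0,1],0],[[0,0,2.5],0],[[0,0,4],0],[[-1.8,0,4.5],0],[[-3.5,0,4.5],0]]}}

```text
time: 48.4
position: [0.5194, -0.0691, 0.1704]
tool_rot: [0.425, -0.563, 0.567, -0.427]
ft_force: [-0.1, -0.9, -1.3]
grip_width: 0.0391
```

Call:
{"name": "arm_command", "arguments": {"plan": [[[-3,-2,0],0],[[-3,-2,0],0],[[-3,-2,0],0],[[-3,-2,0],0]]}}

```text
time: 48.8
position: [0.443, -0.1189, 0.1682]
tool_rot: [0.425, -0.565, 0.565, -0.425]
ft_force: [0.3, -0.3, 0.5]
grip_width: 0.039
```

```bash
python3 -c "
from look import *
t,s=look('n',(262,155,312,205),(230,155,290,210))
go(.606,-.0685,.055,54)
crop(t,0,0,512,384,'full')
"
```

```text
t 48.90 pos [ 0.4444 -0.1186  0.1681] jaw -16.01 grip 0.0392 F [-0.1  0.5 -0.6] q6 -0.23 tilt [ 0.002 -0.001 -1.   ] | shift [ 6.47  2.   -4.52] turn 14.00
```

View pics/n.png

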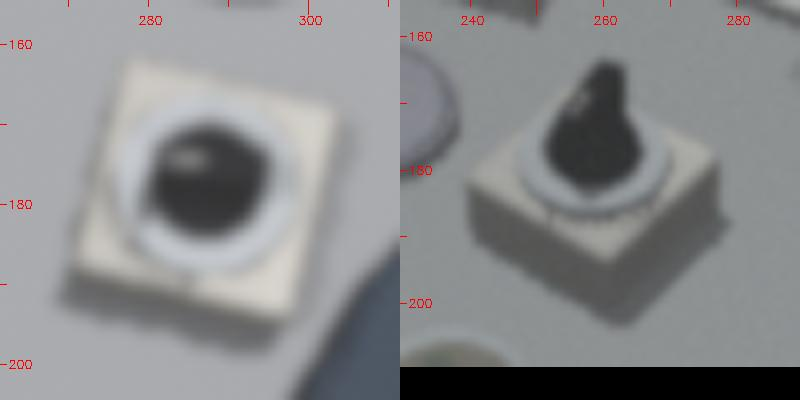

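View pics/full.png

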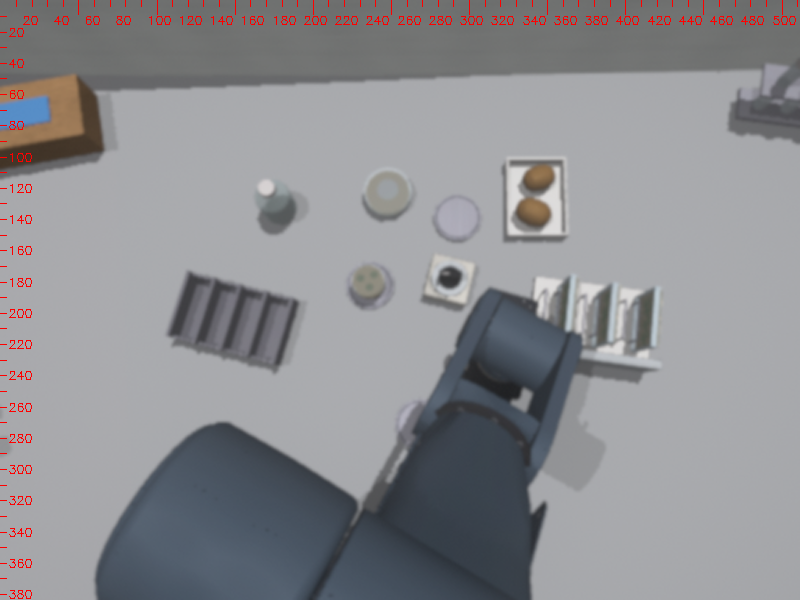

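```bash
cat > kn.py <<'E'
from fit5 import *
def knob(t,s,a0s=(-120,-105,-90,-75,-60,-36)):
    B=[(262,155,312,205),(230,155,290,210)]; cs=[t,s]
    img=lambda c,b: np.minimum(c["pixels"][b[1]:b[3],b[0]:b[2]].max(2).astype(float),110)
    for I in([0,1],[0],[1]):
        res=[]
        for a0 in np.radians(a0s):
            f=lambda q: sum(match(img(cs[i],B[i]),soft(cs[i],[box(q[0],q[1],q[2],.04,.014,.04,.080),cyl(q[0],q[1],q[3],.036,q[4])],B[i])) for i in I)
            R=nm(f,[.606,-.0685,a0,.017,.055],[.003,.003,.2,.002,.004]); res.append((R.fun,np.degrees(R.x[2]),R.x[:2]))
        res.sort(key=lambda e:e[0]); print(I,res[:2])
if __name__=="__main__":
    import sys
    knob(load('top',sys.argv[1]),load('side',sys.argv[1]))
E
python3 kn.py z; echo before; python3 kn.py a
```

```text
[0, 1] [(np.float64(91.63088080230493), np.float64(-77.98847574391498), array([ 0.6045, -0.0688])), (np.float64(91.65303069434921), np.float64(-77.79479407460798), array([ 0.6048, -0.0692]))]
[0] [(np.float64(31.58186857693271), np.float64(-79.70957788694537), array([ 0.6006, -0.0684])), (np.float64(32.72072429407091), np.float64(-71.41657916343152), array([ 0.6032, -0.0689]))]
[1] [(np.float64(55.626856236329544), np.float64(-80.30405983735542), array([ 0.6062, -0.0719])), (np.float64(55.63954279091869), np.float64(-79.35388446023234), array([ 0.606 , -0.0715]))]
before
[0, 1] [(np.float64(130.0861934584447), np.float64(-37.2556467117482), array([ 0.6058, -0.0685])), (np.float64(130.11450909617656), np.float64(-37.11114225686613), array([ 0.6058, -0.0682]))]
[0] [(np.float64(23.7828577021487), np.float64(-30.77655316638843), array([ 0.6052, -0.0677])), (np.float64(23.845314343691523), np.float64(-29.712224269437936), array([ 0.6054, -0.0678]))]
[1] [(np.float64(103.56970221727302), np.float64(-39.03812428176712), array([ 0.6071, -0.0705])), (np.float64(103.62888965228788), np.float64(-40.209080331768824), array([ 0.607 , -0.0704]))]
```

```bash
cat > ko.py <<'E'
from look import *
from fit5 import box
def ko(tag,angs,name):
    ims=[]
    for n,b in(('top',(270,160,304,194)),('side',(238,155,278,195))):
        c=load(n,tag)
        for a in angs:
            crop(c,*b,'tmp',8); im=cv2.imread('pics/tmp.png')
            P=box(.606,-.0685,np.radians(a),.04,.014,.08,.08)[:4]
            u=((proj(c,P)-[b[0],b[1]]+.5)*8).astype(int)
            cv2.polylines(im,[u[[0,1,3,2]].reshape(-1,1,2)],True,(0,0,255),1); cv2.putText(im,str(a),(30,260),0,.5,(0,0,255),1)
            ims.append(cv2.resize(im,(260,260)))
    k=len(angs)
    cv2.imwrite(f'pics/{name}.png',np.vstack([np.hstack(ims[:k]),np.hstack(ims[k:])]))
E
python3 -c "
from ko import *
ko('z',(-98,-88,-78),'ko')
ko('a',(-30,-36,-42),'ko0')"
```

```text
(no output)
```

View pics/ko.png

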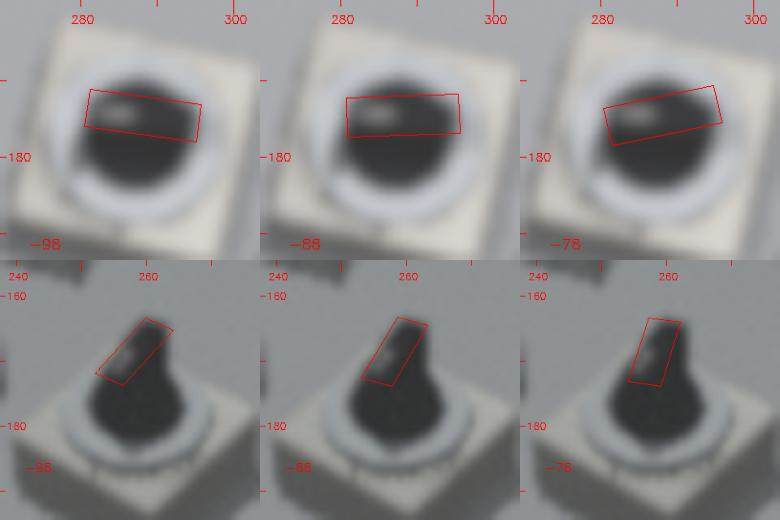

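View pics/ko0.png

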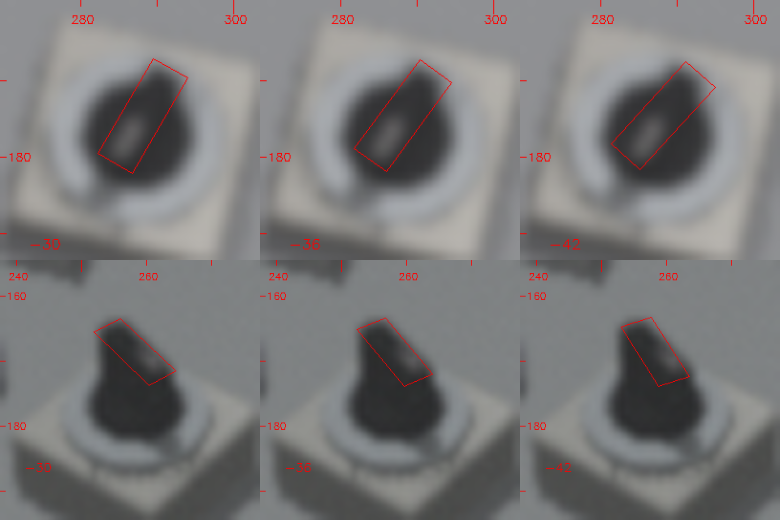

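Call:
{"name": "arm_command", "arguments": {"plan": [[[6.5,2,0],2.2],[[6.5,2,0],2.2],[[6.5,2,0],2.2],[[6.5,2,0],2.2],[[6.5,2,0],2.2]]}}

```text
time: 49.4
position: [0.6099, -0.0664, 0.1675]
tool_rot: [0.478, -0.519, 0.521, -0.48]
ft_force: [-1.4, 0.4, -1.1]
grip_width: 0.0389
```

Call:
{"name": "arm_command", "arguments": {"plan": [[[0,0,-1],0],[[0,0,-2],0],[[0,0,-2.3],0],[[0,0,-2.3],0]]}}

```text
time: 49.8
position: [0.604, -0.0678, 0.109]
tool_rot: [-0.478, 0.523, -0.52, 0.477]
ft_force: [-0.1, 0.3, 0.9]
grip_width: 0.0391
```

```bash
python3 -c "
from look import *
go(.606,-.0685,.055,-4)
s=snap('side','z2');crop(s,225,130,295,190,'n')
"
```

```text
t 49.80 pos [ 0.604  -0.0678  0.109 ] jaw -5.00 grip 0.0391 F [-0.1  0.3  0.9] q6 -0.21 tilt [-0.004  0.001 -1.   ] | shift [ 0.08 -0.03 -2.16] turn 0.20
```

View pics/n.png

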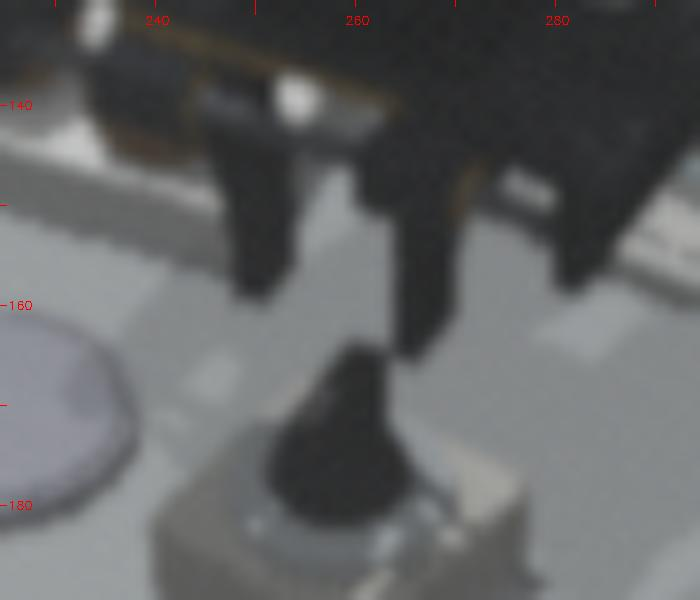

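Call:
{"name": "arm_command", "arguments": {"plan": [[[0.04,-0.02,0],0.1],[[0.04,-0.02,-0.6],0.1],[[0.04,-0.02,-1.2],0.1],[[0.04,-0.02,-1.8],0.1],[[0.04,-0.02,-2.1],0.1]]}}

```text
time: 50.35
position: [0.6057, -0.0687, 0.0564]
tool_rot: [-0.48, 0.52, -0.519, 0.479]
ft_force: [0.4, 0.2, -0.1]
grip_width: 0.0392
```

Call:
{"name": "arm_command", "arguments": {"plan": [[[0,0,0],0],[[0,0,0],0],[[0,0,0],0],[[0,0,0],0],[[0,0,0],0]], "fingers": -1, "force": 15}}

```text
time: 50.85
position: [0.6068, -0.069, 0.0585]
tool_rot: [0.48, -0.519, 0.519, -0.48]
ft_force: [-0.8, 0.1, 2.5]
grip_width: 0.0139
```

```bash
python3 -c "
from look import *
go(.606,-.0685,.055,-4); print(get_obs()['moment'],get_obs()['grip_width'])
"
```

```text
t 50.85 pos [ 0.6068 -0.069   0.0585] jaw -4.50 grip 0.0139 F [-0.8  0.1  2.5] q6 -0.22 tilt [ 0.001 -0.    -1.   ] | shift [-0.03  0.02 -0.14] turn 0.10
[-0.09345972  0.1120094   0.07667173] 0.013898973117500145
```

Call:
{"name": "arm_command", "arguments": {"plan": [[[0,0,0],-0.4],[[0,0,0],-0.8],[[0,0,0],-0.8]]}}

```text
time: 51.15
position: [0.6067, -0.0691, 0.0584]
tool_rot: [0.462, -0.535, 0.536, -0.462]
ft_force: [-0.7, -0.3, 3.1]
grip_width: 0.0149
```

```bash
python3 -c "
from look import *
go(.606,-.0685,.055,-4); print(get_obs()['moment'],get_obs()['grip_width'])
"
```

```text
t 51.15 pos [ 0.6067 -0.0691  0.0584] jaw -8.42 grip 0.0149 F [-0.7 -0.3  3.1] q6 -0.15 tilt [ 0.    -0.001 -1.   ] | shift [-0.03  0.02 -0.14] turn 0.88
[-0.11523572  0.27655868  0.37360437] 0.014851087914531082
```

Call:
{"name": "arm_command", "arguments": {"plan": [[[0,0,0],-0.4],[[0,0,0],-0.8],[[0,0,0],-0.8]]}}

```text
time: 51.45
position: [0.6067, -0.0692, 0.0584]
tool_rot: [0.443, -0.551, 0.551, -0.443]
ft_force: [-1.3, -0.4, 3.6]
grip_width: 0.0159
```

```bash
python3 -c "
from look import *
go(.606,-.0685,.055,-4); print(get_obs()['moment'],get_obs()['grip_width'])
"
```

```text
t 51.45 pos [ 0.6067 -0.0692  0.0584] jaw -12.39 grip 0.0159 F [-1.3 -0.4  3.6] q6 -0.08 tilt [ 0.    -0.001 -1.   ] | shift [-0.03  0.03 -0.14] turn 1.68
[-0.29589959  0.28049437  0.49360075] 0.015946237990490403
```

Call:
{"name": "arm_command", "arguments": {"plan": [[[0,0,0],0],[[0,0,0],0],[[0,0,0],0],[[0,0,0],0]], "fingers": -0.1}}

```text
time: 51.85
position: [0.6066, -0.0687, 0.0576]
tool_rot: [-0.442, 0.552, -0.551, 0.442]
ft_force: [-0.0, 0.2, -0.7]
grip_width: 0.0366
```

Call:
{"name": "arm_command", "arguments": {"plan": [[[0,0,1],0],[[0,0,2.5],0],[[0,0,4],0],[[-1.8,0,4.5],0],[[-3.5,0,4.5],0]]}}

```text
time: 52.35
position: [0.5206, -0.0695, 0.1728]
tool_rot: [0.441, -0.549, 0.553, -0.444]
ft_force: [-0.4, -0.1, 0.4]
grip_width: 0.0393
```

Call:
{"name": "arm_command", "arguments": {"plan": [[[-3,-1,1],0],[[-3,-1,1],0],[[-3,-1,1],0],[[-3,-1,1],0],[[-3,-1,1],0]]}}

```text
time: 52.85
position: [0.4455, -0.0941, 0.1954]
tool_rot: [0.442, -0.551, 0.552, -0.443]
ft_force: [0.0, -0.1, -0.2]
grip_width: 0.0387
```

```bash
python3 -c "
from conc import *
from pf import *
from fit5 import dish
from ko import ko
t,s=look('n',(190,120,440,250),(130,80,380,350))
go(.606,-.0685,.055,-4)
print(dish([t,s],(.6,.0785),z0=.008,h=.045))
ov('z',[(-.0805,0),(-.0115,0),(.0575,0)],'k',(335,165,435,240),(270,90,350,150))
ko('z',(-98,-93,-88),'ko')
"; python3 kn.py z
```

```text
t 52.95 pos [ 0.4453 -0.0938  0.195 ] jaw -12.48 grip 0.0391 F [ 0.4  0.1 -0.1] q6 -0.24 tilt [ 0.  0. -1.] | shift [ 6.43  1.01 -5.6 ] turn 1.70
[[ 0.6001  0.0792  7.2801]
 [ 0.5999  0.0781  8.8907]
 [ 0.6     0.0791 16.2243]]
[0, 1] [(np.float64(137.60001770477942), np.float64(-79.19692370132098), array([ 0.6049, -0.0691])), (np.float64(137.66391595859346), np.float64(-79.71086067220728), array([ 0.6047, -0.0691]))]
[0] [(np.float64(77.64573752908919), np.float64(-80.32760602037231), array([ 0.6004, -0.0678])), (np.float64(78.48592293214637), np.float64(-74.68975254417578), array([ 0.6027, -0.0689]))]
[1] [(np.float64(55.433147060290494), np.float64(-79.37408708836242), array([ 0.606 , -0.0715])), (np.float64(55.48338184891773), np.float64(-79.62656761177341), array([ 0.6061, -0.0714]))]
```

View pics/n.png

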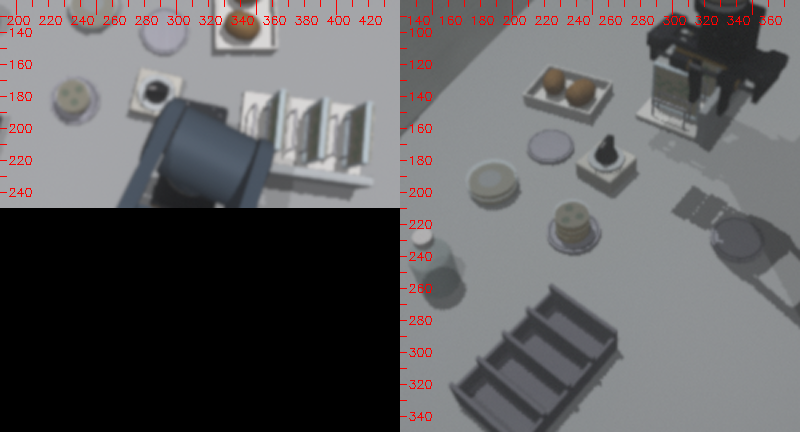

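View pics/k_2.png

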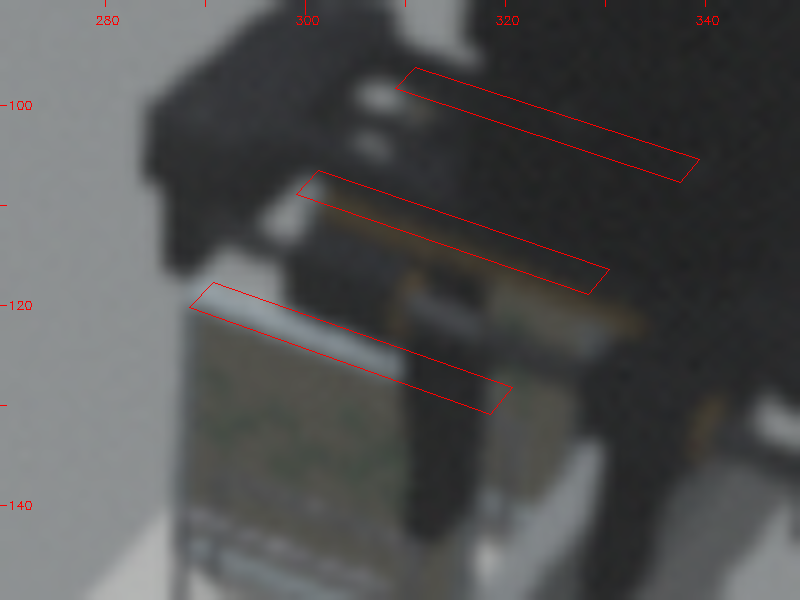

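View pics/ko.png

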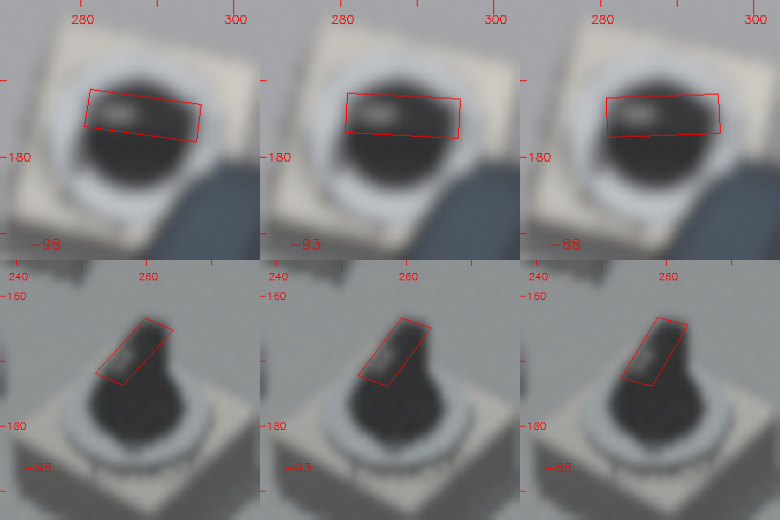

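```bash
python3 -c "
from rig import hand_in
print(hand_in())"
```

```text
the job is handed in; nothing more can be done
None
```

The job is done and handed in at about 53 s of robot time. No verdict was returned.

**What I did**
- **Square plates:** There were three in the caddy. I stood each upright in its bay, then set it fully down, shoots up, in the rack slots at y = -80.5, -11.5 and +57.5 mm. That leaves two empty slots between neighbours.
- **Dishes:** All three small dishes are stacked on the leftmost steel plate, the one at top-view pixel (236,182).
- **Dimmer:** I turned it clockwise to its stop after everything else was in place, re-gripped it and pushed again to confirm.

**Last checks**
- **Rack:** Just before the dimmer turn, the overlays had all three plates upright and within about 1–2 mm of centre. Each had touched the rack floor at the expected height. In the last side view the arm hid parts of the plates, but they still appeared standing in the top view.
- **Stack:** The final fit put it at (0.600, 0.079) m, within about 1 mm of the steel plate's centre.
- **Caddy:** It is empty.
- **Bystanders:** The bottle, tuber tray and large dishes look unmoved by eye; I did not measure them.

**Where the readings disagreed**
- **Knob angle:** The two grips put the bar at about -95 degrees with the stop torque rising (0.9 and 0.5 N m). The rough image fits gave -80 to -90 degrees. The knob looked the same in the pictures after both pushes, so I trusted the torque.
- **Plates in the hand:** Side-view readings of the held plates were up to about 1.5 px off in x. The top-view overlays after release did not confirm a lasting offset.

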